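# Stow collets and wind the tool drawer home

### The job

Stand every steel collet upright in the wood-floored bay of the open tool drawer, and every blue-capped tub upright in the bare steel bay. With all of them in and the drawer still out, have the crank fitted right down on the square shaft and wind it clockwise until the drawer is fully home; then lift the crank off and stand it upright on its foot plate back on the rubber mat. Leave the two cases and the end mill where they are.

Things in the scene. Friction and masses are not known exactly. Their poses are not given: they have to be found in the camera images.
- cabinet: low blue steel bench-top tool unit, 250 wide, 200 deep, 90 high, fixed to the bench, with one drawer in its front that is driven in and out by a screw. Origin: at bench level, under the middle of its front face; x points into the unit (away from the drawer's front), y to the left as seen from the robot, z up. The opening that the drawer enters has its top edge 78 above the bench; standing tubs and collets pass under it
- drawer (a joint): how far the drawer stands out of the unit, in m: 0 fully home, 0.149 at the start. It is geared to the square shaft: 45 mm to a full turn (0.0072 m per rad) and cannot be pushed by hand
- shaft (a joint): angle of the square shaft in rad, 20.69 at the start and 0 when the drawer is home (a hard stop); it grows counter-clockwise seen from above, so clockwise winding shuts the drawer, about 3.3 full turns in all. The flats of the shaft are parallel to the unit's x and y when the angle is 0. It takes about 0.25 N m to turn and stays where it is left
- shaft_foot (a point): foot of the upright square steel drive shaft on top of the unit, 50 behind its front face: on the shaft's axis, on top of the round collar (34 across, 102 above the bench) where the crank's hub comes to rest. The shaft is 16 by 16 and stands 24 above this point, straight up; axes turn with the shaft, x and y square to its flats, z up
- wood_bay (a point): middle of the inner floor of the drawer's left bay (+y side), the one with a wooden floor; x into the unit, y left, z up; moves with the drawer. The bay is 166 long in x, 106 wide in y; its floor is 14 above the bench; its side walls stand 30 high over the floor, the drawer's front 60; a 4 thick, 29 high divider parts it from the other bay. With the drawer out by q, the part of the bay clear of the unit's top runs from x = -0.083 to x = q - 0.091 (m)
- steel_bay (a point): the same for the right bay (-y side), with the bare perforated steel floor; same size
- mat: black rubber mat on the bench, 150 by 150, 4 thick, fixed. Origin: centre of its underside, axes along its edges
- crank_socket (a point): centre of the mouth of the square socket in the underside of the loose steel crank (about 0.5 kg); z up its hub, x along its arm to the knob. Socket 18 by 18, 28 deep, chamfered mouth, sides parallel to x and y. The crank stands steadily on its foot plate, 64 by 64, 7 thick, whose underside is level with this point and which reaches from x = -26 to x = 38 and 32 to either side
- crank_hub (a point): centre of the crank's square hub (36 by 36, from the foot plate's upper face up to 44 above its underside): 22 above the underside; axes as crank_socket. A flat arm, 18 wide, 12 thick, leaves the hub towards +x, 32 to 44 above the underside; the hub's two flat sides facing +y and -y are clear to grip above the plate
- crank_knob (a point): middle of the crank's black plastic knob, a round upright grip 22 across, 46 high, that starts 1 above the arm's upper face and turns freely on its own upright axis; this point is 23 above the knob's lower end, 68 above the hub's underside, 70 from the hub's axis
- collet1_mid (a point): centre, half-way up, of a steel spring collet (one of up to 3, not all present): a solid slit steel piece standing on its wide end, 42 high, 35 across near its foot (up to 14 above its underside) tapering to 29 across at the top; about 0.16 kg; z along its axis, up while it stands as at the start
- collet2_mid (a point): centre, half-way up, of a steel spring collet (one of up to 3, not all present): a solid slit steel piece standing on its wide end, 42 high, 35 across near its foot (up to 14 above its underside) tapering to 29 across at the top; about 0.16 kg; z along its axis, up while it stands as at the start
- collet3_mid (a point): centre, half-way up, of a steel spring collet (one of up to 3, not all present): a solid slit steel piece standing on its wide end, 42 high, 35 across near its foot (up to 14 above its underside) tapering to 29 across at the top; about 0.16 kg; z along its axis, up while it stands as at the start
- tub1_mid (a point): centre, half-way up, of a closed round plastic tub (one of up to 2, not all present): 50 high, white body 40 across, blue cap 42 across over the top 14; about 0.09 kg; z along its axis, up while it stands as at the start
- tub2_mid (a point): centre, half-way up, of a closed round plastic tub (one of up to 2, not all present): 50 high, white body 40 across, blue cap 42 across over the top 14; about 0.09 kg; z along its axis, up while it stands as at the start
- red_case: red plastic case on the bench, 70 by 130, 35 high, not part of the job; origin under its centre
- white_case: white plastic case on the bench, 45 by 200, 42 high, not part of the job; origin under its centre
- end_mill: steel end mill standing on its cutting end, 34 across, 85 high, not part of the job; origin under its centre
There are look-alikes about, which are no part of the job. What is shaped like the part that bears collet2_mid but red is not meant.

How it is judged (in metres and radians):
On the way, in this order (a step that is already met when the one before it is completed fails the run):
1. all collets stand in the wood-floored bay and all tubs in the steel bay, the crank sits right down on the square shaft, and the drawer is still at least 100 mm out (x of collet1_mid in the frame of wood_bay between -0.078 and 0.078 m and y of collet1_mid in the frame of wood_bay between -0.046 and 0.046 m and z of collet1_mid in the frame of wood_bay between 0.013 and 0.029 m and angle between each of collet1_mid, collet2_mid, collet3_mid, tub1_mid, tub2_mid's own z axis and vertical below 0.2 rad and x of collet2_mid in the frame of wood_bay between -0.078 and 0.078 m and y of collet2_mid in the frame of wood_bay between -0.046 and 0.046 m and z of collet2_mid in the frame of wood_bay between 0.013 and 0.029 m and x of collet3_mid in the frame of wood_bay between -0.078 and 0.078 m and y of collet3_mid in the frame of wood_bay between -0.046 and 0.046 m and z of collet3_mid in the frame of wood_bay between 0.013 and 0.029 m and x of tub1_mid in the frame of steel_bay between -0.078 and 0.078 m and y of tub1_mid in the frame of steel_bay between -0.046 and 0.046 m and z of tub1_mid in the frame of steel_bay between 0.017 and 0.033 m and x of tub2_mid in the frame of steel_bay between -0.078 and 0.078 m and y of tub2_mid in the frame of steel_bay between -0.046 and 0.046 m and z of tub2_mid in the frame of steel_bay between 0.017 and 0.033 m and horizontal distance between crank_socket and shaft_foot below 0.006 m and z of crank_socket in the frame of shaft_foot below 0.01 m and angle between crank_socket's own z axis and vertical below 0.15 rad and value of joint drawer above 0.1 m), for 0.2 s.
2. the drawer is half-way in, at most 70 mm out, with the crank on the shaft (horizontal distance between crank_socket and shaft_foot below 0.006 m and z of crank_socket in the frame of shaft_foot below 0.01 m and angle between crank_socket's own z axis and vertical below 0.15 rad and value of joint drawer below 0.07 m), for 0.05 s.
3. the drawer is home (within 5 mm) with the crank still on the shaft (horizontal distance between crank_socket and shaft_foot below 0.006 m and z of crank_socket in the frame of shaft_foot below 0.01 m and angle between crank_socket's own z axis and vertical below 0.15 rad and value of joint drawer below 0.005 m), for 0.2 s.
At the end, for the whole second after the job is handed in: each collet stands (within 0.2 rad) on the wood-floored bay's floor, each tub on the steel bay's; the drawer is within 5 mm of home; the crank stands (within 0.1 rad) on its foot plate, socket centre within 80 mm of the mat's centre along each edge; all released and at rest (x of collet1_mid in the frame of wood_bay between -0.078 and 0.078 m and y of collet1_mid in the frame of wood_bay between -0.046 and 0.046 m and z of collet1_mid in the frame of wood_bay between 0.013 and 0.029 m and angle between each of collet1_mid, collet2_mid, collet3_mid, tub1_mid, tub2_mid's own z axis and vertical below 0.2 rad and x of collet2_mid in the frame of wood_bay between -0.078 and 0.078 m and y of collet2_mid in the frame of wood_bay between -0.046 and 0.046 m and z of collet2_mid in the frame of wood_bay between 0.013 and 0.029 m and x of collet3_mid in the frame of wood_bay between -0.078 and 0.078 m and y of collet3_mid in the frame of wood_bay between -0.046 and 0.046 m and z of collet3_mid in the frame of wood_bay between 0.013 and 0.029 m and x of tub1_mid in the frame of steel_bay between -0.078 and 0.078 m and y of tub1_mid in the frame of steel_bay between -0.046 and 0.046 m and z of tub1_mid in the frame of steel_bay between 0.017 and 0.033 m and x of tub2_mid in the frame of steel_bay between -0.078 and 0.078 m and y of tub2_mid in the frame of steel_bay between -0.046 and 0.046 m and z of tub2_mid in the frame of steel_bay between 0.017 and 0.033 m and value of joint drawer below 0.005 m and x of crank_socket in the frame of mat between -0.08 and 0.08 m and y of crank_socket in the frame of mat between -0.08 and 0.08 m and z of crank_socket in the frame of mat below 0.01 m and angle between crank_socket's own z axis and vertical below 0.1 rad and linear speed of each of crank, collet1, collet2, collet3, tub1, tub2 below 0.02 m/s); the robot touches nothing.
It fails at once if the red case is shifted by more than 30 mm (distance of red_case from where it was at the start of the episode above 0.03 m).
It fails at once if the white case is shifted by more than 30 mm (distance of white_case from where it was at the start of the episode above 0.03 m).
It fails at once if the end mill is shifted by more than 30 mm (distance of end_mill from where it was at the start of the episode above 0.03 m).
Of collet1, collet2, collet3, tub1, tub2 only 3 to 5 are there at a start; the rules pass over those that are not, and their reading is None.
At some moment in a run one of crank may be knocked a few centimetres aside while the robot is not near it.
It also fails if it takes over 210 s, if anything falls off the work surface, if the arm or the gripper's body presses on something with over 40 N, if the wrist force passes 120 N, or if a joint passes its speed limit or range.

### The arm

A 6-joint arm with a two-finger parallel gripper is mounted at the origin on the work surface. World frame = base frame: x ahead of the robot, y to its left, z up, the work surface at z = 0. Lengths are in mm, angles in degrees, forces in N, time in s.
With the tool pointing down it reaches from about 250 to 775 mm from the base axis. Payload 4 kg.
Tool frame: the origin (TCP) lies on the mounting face of the last link; the fingertips stand 173 mm ahead of it and the grasp point (between the pads) lies 155 mm ahead of it; z points along the fingers, y is the direction in which the jaws open and shut (so a half turn about z gives the same grasp; the last joint's range is limited). The gripper opens to 85 mm and grips with 20 to 120 N. Pads are 22 mm wide; open, the fingers measure 114 mm over their backs; the gripper's body (76 mm by 85 mm) begins 54 mm behind the grasp point. The pads swing forward as they close: fully open they stand 13 mm farther back than shut.
Start: joints at [60.785, 4.996, 78.535, -0, 96.463, -5.907], TCP at [217.622, 505.114, 404.741] pointing down, gripper open.
Joint ranges: [-177.83, 177.83], [-43.37, 116.18], [15.69, 146.23], [-61.86, 241.86], [9.47, 152.12], [-147.06, 147.06]. Speed limits (degrees/s): [159.86, 159.86, 180, 180, 180, 180].

### API

Orientations are given as a 3x3 rotation matrix whose columns are the frame's x, y, z axes.
In Python, from station import bot gives the robot as it stands. The module is installed in compiled form; this text tells all that it offers.
- The arm moves only by the tool apply_moves, never from a script. Its argument "steps" is a list that holds one entry, the list of rows, each a list of 5 numbers: the shift along the tool's x, y, z in units of 25 mm (1.0 is 25 mm), then the turn about the tool's z in rad, then the finger opening in mm, from 0 to 85.4. A call has 1 to 12 rows; each row is the pose to reach, as a shift and turn from the pose commanded when the call began, along the tool's axes at that moment; what a row does not reach only later rows make up. A row lasts 1/12 s, in which the tool goes at most 41.7 mm and 7.16 degrees, less where a joint would pass 70% of its speed; a pose out of reach is approached as far as the arm can. A call with a gripper value outside its range is refused whole. The fingers move at their own pace and stop on an object; "squeeze" is the grip in N (left out, the last holds). Time passes only in rows, so rows that repeat a pose let the fingers close. It gives the time, the measured TCP pose, the force and the opening at its end, in the units of the state.
- bot.read_state(): the state, without advancing time (a new reading comes with each control period).
- bot.read_camera(name): name is "side" or "top" or "wrist"; returns the picture (384x512x3 uint8, red, green, blue); there is no depth.
- bot.camera_info(name): a dict with "fx", "fy", "cx", "cy" (pixels), "R" (3x3) and "t" (3): a world point X has camera coordinates R X + t; the wrist camera has in their place "mount" (4x4, takes a point from camera to tool coordinates, whose origin is the TCP and whose axes are the flange's). Camera axes: x right, y down, z forward; pixel columns grow to the right and rows downward; lengths in mm; the calibration is good to about 2 mm. A picture is of the moment at which its call begins: read the wrist's pose just before it. camera_info takes no time and is no camera call.
- bot.finish_job(): hands the job in, once; it reports no verdict.
The state is a dict: "t": time; "joint_pos": joint angles; "dq": joint speeds; "joint_torque": joint torques, N m; "tool_pos": TCP position; "ee_rot": TCP orientation; "ft_force": force on the tool from outside, world axes, zero at the start; "wrist_torque": the same for the moment, N m; "opening": opening from 0.0 (shut) to 1.0 (fully open).
Only numpy, scipy, OpenCV 4.12 (cv2) and the standard library are available. Lean on these libraries where they do the work, as an engineer would, in place of code of your own. Each camera call takes 0.05 s, during which the arm holds its last target. There are 200 camera calls.

## Working session

There is one attempt and no reset: what is moved stays moved. The work goes in short steps, Python scripts to look and compute and a tool call to move; the robot and the scene stay as the last step left them, time stands still between calls to the robot, and variables do not carry over. Pictures are saved under pics/ and viewed, about 12 in all and at most 16, crops included, and the job is handed in when it is done.

Besides the shell and the picture viewer there is one more tool, called after "Emit:" in YAML: its name, and indented under it one key for each argument. apply_moves: Moves the arm, as the interface text tells. Its arguments: {"type":"object","properties":{"steps":{"type":"array"},"squeeze":{"type":"number"}},"required":["steps"]}

```bash
mkdir -p pics; python3 - <<'E'
from station import bot
import cv2, numpy as np
s=bot.read_state()
print({k:np.round(v,3).tolist() for k,v in s.items()})
for n in ["top","side","wrist"]:
    im=bot.read_camera(n); cv2.imwrite(f"pics/{n}0.png",im[:,:,::-1])
    print(n,{k:np.round(v,4).tolist() for k,v in bot.camera_info(n).items()})
a=cv2.imread("pics/top0.png");
cv2.imwrite("pics/top0b.png",cv2.resize(a,(800,600),interpolation=cv2.INTER_CUBIC))
a=cv2.imread("pics/side0.png");
cv2.imwrite("pics/side0b.png",cv2.resize(a,(800,600),interpolation=cv2.INTER_CUBIC))
E
```

```text
{'t': 0.0, 'joint_pos': [60.783, 5.04, 78.627, 0.003, 96.463, -5.907], 'dq': [0.038, -0.032, 0.012, -0.01, -0.042, -0.128], 'joint_torque': [0.0, -35.188, -31.327, -0.0, 0.011, -0.0], 'tool_pos': [217.576, 505.004, 403.512], 'ee_rot': [[-0.918, 0.396, -0.001], [0.396, 0.918, -0.002], [0.0, -0.002, -1.0]], 'ft_force': [-0.19, -0.009, 0.99], 'wrist_torque': [-0.013, -0.005, -0.012], 'opening': 1.007}
top {'fx': 442.6594, 'fy': 442.6594, 'cx': 252.1546, 'cy': 194.2401, 'R': [[-0.011, -0.9997, 0.0236], [-0.9977, 0.0094, -0.0665], [0.0663, -0.0243, -0.9975]], 't': [-49.0281, 529.6283, 1222.4838]}
side {'fx': 494.044, 'fy': 494.044, 'cx': 265.3655, 'cy': 192.2811, 'R': [[-0.993, -0.1159, 0.0232], [-0.0872, 0.5858, -0.8058], [0.0797, -0.8021, -0.5918]], 't': [551.5516, 119.7843, 1269.9349]}
wrist {'fx': 265.9953, 'fy': 265.9953, 'cx': 251.1796, 'cy': 189.4968, 'mount': [[0.0013, -0.9535, -0.3015, 77.3709], [1.0, 0.0013, 0.0002, -0.7646], [0.0001, -0.3015, 0.9535, 30.9815], [0.0, 0.0, 0.0, 1.0]]}
```

View pics/top0b.png

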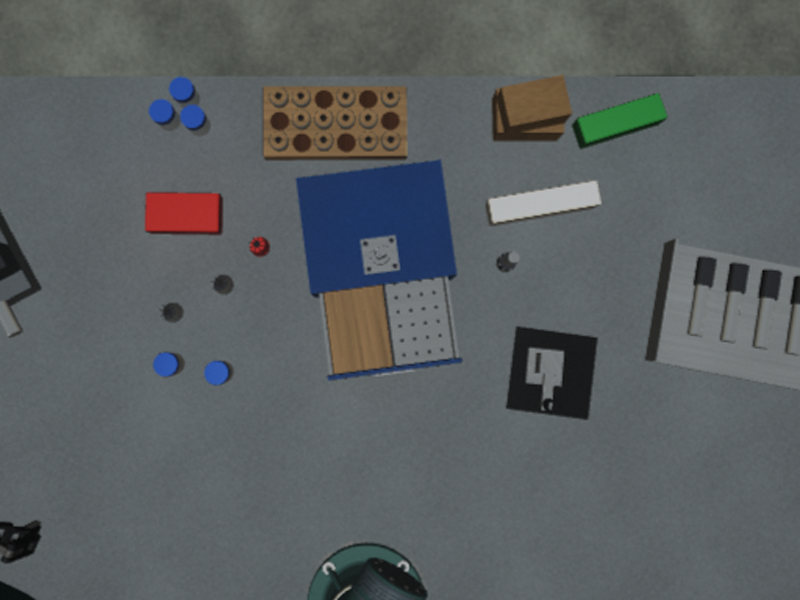

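View pics/side0b.png

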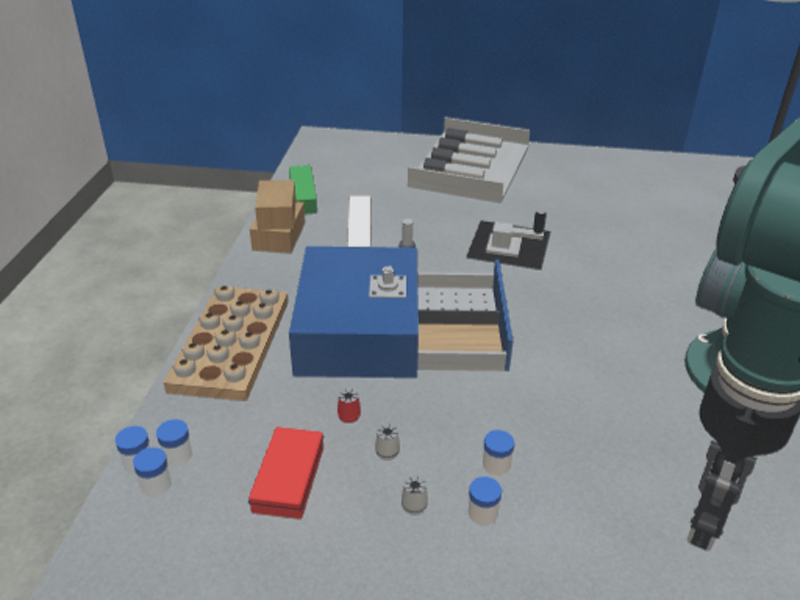

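Top view (800 scale) shows two grey collets at (172,312) and (223,284), with a red look-alike at (258,246). There are two tubs at (166,364) and (217,372), and a separate cluster of three blue caps at (180,105). The crank on the mat is at (547,370), the shaft at (380,253), and the drawer is open with the wood bay at (357,330). Next I'll measure all of these.

```bash
cat > h.py <<'E'
import numpy as np, cv2
from station import bot
def cam(n):
    c=bot.camera_info(n)
    if 'mount' in c:
        s=bot.read_state(); M=np.array(c['mount']); R=np.array(s['ee_rot']); p=np.array(s['tool_pos'])
        Rw=R@M[:3,:3]; o=R@M[:3,3]+p
    else:
        Rw=np.array(c['R']).T; o=-Rw@np.array(c['t'])
    return c,Rw,o
def ray(C,u,v):
    c,Rw,o=C
    return o,Rw@np.array([(u-c['cx'])/c['fx'],(v-c['cy'])/c['fy'],1.])
def plane(C,u,v,z):
    o,d=ray(C,u,v); return o+d*(z-o[2])/d[2]
def proj(C,X):
    c,Rw,o=C; q=Rw.T@(np.array(X,float)-o); return c['fx']*q[0]/q[2]+c['cx'],c['fy']*q[1]/q[2]+c['cy']
def blobs(m,amin=30):
    m=cv2.morphologyEx(m.astype(np.uint8)*255,cv2.MORPH_OPEN,np.ones((2,2)))
    cs,_=cv2.findContours(m,cv2.RETR_EXTERNAL,cv2.CHAIN_APPROX_NONE)
    return sorted([c for c in cs if cv2.contourArea(c)>amin],key=cv2.contourArea,reverse=True)
def cen(c):
    M=cv2.moments(c); return M['m10']/M['m00'],M['m01']/M['m00']
def hsv(im): return cv2.cvtColor(im,cv2.COLOR_RGB2HSV)
E
python3 - <<'E'
from h import *
T=cam('top');S=cam('side')
im=cv2.imread('pics/top0.png')[:,:,::-1].copy();h=hsv(im)
H,Sa,V=h[...,0],h[...,1],h[...,2]
blue=(H>100)&(H<130)&(Sa>120)&(V>60)
for c in blobs(blue):
    u,v=cen(c);a=cv2.contourArea(c)
    if a>3000:
        r=cv2.minAreaRect(c);print('cab',a,[np.round(plane(T,*p,90)[:2],1).tolist() for p in cv2.boxPoints(r)])
        k=cv2.approxPolyDP(c,6,True)[:,0];print([(p.tolist(),np.round(plane(T,*p,90)[:2],1).tolist()) for p in k])
    else:
        (x,y),r=cv2.minEnclosingCircle(c);p=plane(T,u,v,50);print('tub',round(u),round(v),a,np.round(p,1),'dia',2*r*np.linalg.norm(p-T[2])/442,'reach',np.hypot(*p[:2]))
wood=(H>8)&(H<22)&(Sa>90)&(V>70)
for c in blobs(wood,800): print('wood',[np.round(plane(T,*p,14)[:2],1).tolist() for p in cv2.boxPoints(cv2.minAreaRect(c))],cen(c))
red=((H<6)|(H>174))&(Sa>140)&(V>60)
for c in blobs(red): print('red',cen(c),np.round(plane(T,*cen(c),35),1))
for n,(u,v) in dict(c1=(172,312),c2=(223,284),red=(258,245)).items(): print(n,np.round(plane(T,u*.64,v*.64,38),1))
dark=(V<40)
for c in blobs(dark,600): print('dark',[np.round(plane(T,*p,4)[:2],1).tolist() for p in cv2.boxPoints(cv2.minAreaRect(c))])
for n,(u,v),z in [('endmill',(512,258),85),('shaft',(383,252),126),('knob',(548,404),91)]: print(n,np.round(plane(T,u*.64,v*.64,z),1))
big=np.hstack([cv2.resize(im[170:245,90:170],(400,375),interpolation=cv2.INTER_CUBIC),cv2.resize(im[200:275,318:398],(400,375),interpolation=cv2.INTER_CUBIC)])
sd=cv2.imread('pics/side0.png')[:,:,::-1]
big2=np.hstack([cv2.resize(sd[240:310,210:290],(400,225*350//350),interpolation=cv2.INTER_CUBIC),cv2.resize(im[138:183,218:268],(400,225),interpolation=cv2.INTER_CUBIC)])
cv2.imwrite('pics/crop1.png',np.vstack([big,big2])[:,:,::-1])
E
```

```text
cab 6751.0 [[737.5, 110.8], [769.4, -137.9], [570.8, -160.5], [540.6, 85.8]]
[([282, 104], [766.0, -135.4]), ([191, 115], [737.4, 107.9]), ([200, 188], [542.1, 84.6]), ([292, 176], [571.8, -158.9])]
tub 107 234 175.5 [423.8 339.7  50. ] dia 45.06529798691235 reach 543.1309504343072
tub 139 239 173.5 [408.6 252.2  50. ] dia 44.639402368560795 reach 480.1494136468204
tub 124 75 168.0 [859.9 297.7  50. ] dia 45.839784704553466 reach 910.0037201940262
tub 104 72 167.0 [869.6 352.7  50. ] dia 46.86942203759028 reach 938.370132262921
tub 117 58 166.0 [909.8 317.6  50. ] dia 46.69791028142882 reach 963.654225459617
tub 252 237 117.5 [411.3 -52.5  50. ] dia 232.05259152412953 reach 414.60758717826593
wood [[924.8, 176.1], [924.3, -81.4], [795.8, -79.8], [796.9, 175.9]] (214.77524443875154, 78.7216173519491)
wood [[547.9, 70.4], [560.7, -35.2], [415.7, -52.5], [403.3, 52.3]] (229.79062333510922, 211.55221097496005)
wood [[923.9, -257.8], [948.6, -374.3], [874.9, -387.5], [850.6, -271.4]] (343.7081826012058, 65.28130921619294)
red (117.37184115523466, 136.64094464500602) [691.3 317.5  35. ]
red (166.61168384879724, 158.7353951890034) [628.7 181.7  35. ]
c1 [516.5 334.9  38. ]
c2 [565.  246.4  38. ]
red [633.6 185.3  38. ]
dark [[337.2, -257.6], [483.3, -279.4], [463.5, -425.6], [317.4, -402.7]]
endmill [ 600.8 -255.7   85. ]
shaft [607.  -34.6 126. ]
knob [ 352.5 -309.7   91. ]
```

View pics/crop1.png

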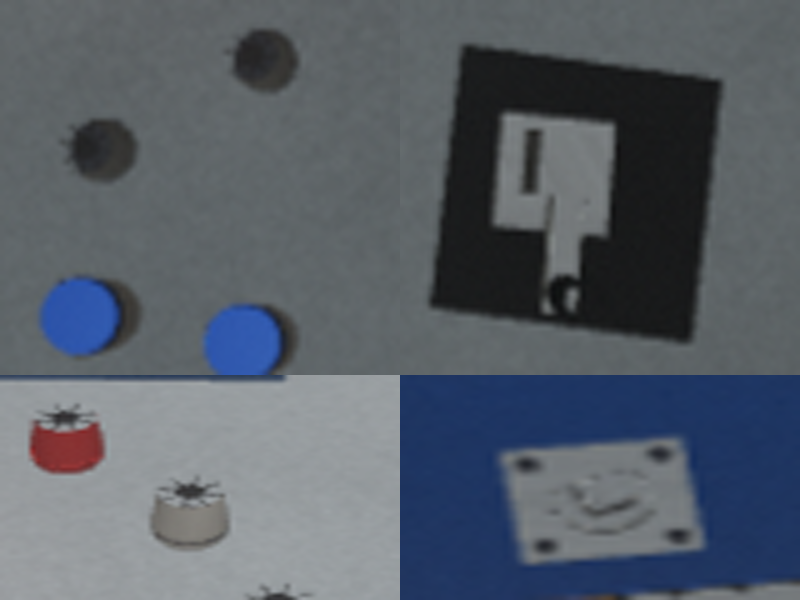

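The crop confirms the targets. The grey collets are the two at top-view px (110,200) and (143,182); the red one at (166,159) is excluded. The two near tubs, px (107,234) and (139,239), are the job's pair. The cluster of three blue caps at (104–124,58–75) is more than 910 mm away, outside the arm's reach, and more than the two tubs allowed. Now I'll move over the parts for a close look.

Emit:
apply_moves:
  steps:
    - [[-13.04,-3.74,0,-0.53,60],[-13.04,-3.74,0,-0.53,60],[-13.04,-3.74,0,-0.53,60],[-13.04,-3.74,0,-0.53,60],[-13.04,-3.74,0,-0.53,60],[-13.04,-3.74,0,-0.53,60],[-13.04,-3.74,0,-0.53,60],[-13.04,-3.74,0,-0.53,60],[-13.04,-3.74,0,-0.53,60],[-13.04,-3.74,0,-0.53,60],[-13.04,-3.74,0,-0.53,60],[-13.04,-3.74,0,-0.53,60]]
  squeeze: 50

```text
t: 1.15
tool_pos: [479.7, 290.5, 404.3]
ee_rot: [[-0.992, -0.123, -0.001], [-0.123, 0.992, 0.0], [0.001, 0.0, -1.0]]
ft_force: [-1.5, -0.0, 0.9]
opening: 0.703
```

```bash
cat >> h.py <<'E'
def go(P,yaw=None):
    "numbers for a move: P target TCP world, yaw = world angle of the tool y axis (deg)"
    s=bot.read_state();R=np.array(s['ee_rot']);p=np.array(s['tool_pos'])
    d=R.T@(np.array(P,float)-p)
    y0=np.degrees(np.arctan2(R[1,1],R[0,1])); t=0 if yaw is None else -np.radians((yaw-y0+90)%180-90)
    print('move',np.round(d/25,2).tolist(),'turn',round(t,3),'dist',round(np.linalg.norm(d)),'rows',int(np.ceil(max(np.linalg.norm(d)/41.7,abs(t)/.125))),'yaw0',round(y0,1))
def st():
    s=bot.read_state();print('t',round(s['t'],2),'tcp',np.round(s['tool_pos'],1),'q',np.round(s['joint_pos'],0),'F',np.round(s['ft_force'],1),'op',round(s['opening'],3),'tilt',np.round(np.array(s['ee_rot'])[:2,2],4))
def shot(n,f):
    C=cam(n);im=bot.read_camera(n);cv2.imwrite(f'pics/{f}.png',im[:,:,::-1]);return C,im
E
python3 - <<'E'
from h import *
st()
W,im=shot('wrist','w1')
h=hsv(im);H,Sa,V=h[...,0],h[...,1],h[...,2]
blue=(H>100)&(H<130)&(Sa>120)&(V>60)
for c in blobs(blue,100):
    u,v=cen(c);print('blue',round(u),round(v),cv2.contourArea(c),np.round(plane(W,u,v,50),1))
for n,p in dict(c1=(516.5,335,42),c2=(565,246.4,42),red=(633,185,42)).items(): print(n,np.round(proj(W,p)))
E
```

```text
t 1.15 tcp [479.7 290.5 404.3] q [ 25.   6.  77.   0.  97. -72.] F [-1.5 -0.   0.9] op 0.703 tilt [-0.0012  0.0003]
blue 37 271 9317.0 [660.8   8.8  50. ]
blue 230 109 1012.0 [408.9 255.9  50. ]
blue 301 131 946.5 [423.9 342.9  50. ]
blue 22 76 310.5 [402.4  21.4  50. ]
c1 [281. 201.]
c2 [212. 226.]
red [165. 264.]
```

View pics/w1.png

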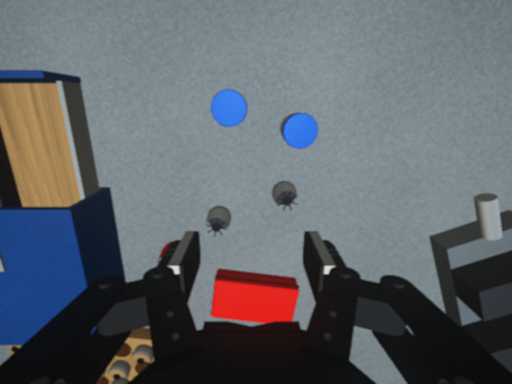

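The wrist view shows the grey collets at (284,195) and (218,220) and the tubs at (229,108) and (300,130). All agree with the top view within about 4 mm. I'll pick collet 2.

Emit:
apply_moves:
  steps:
    - [[-3.22,-2.07,6,0,62],[-3.22,-2.07,6,0,62],[-3.22,-2.07,6,0,62],[-3.22,-2.07,6,0,62],[-3.22,-2.07,6,0,62],[-3.22,-2.07,7.5,0,62],[-3.22,-2.07,8.5,0,62],[-3.22,-2.07,9.1,0,62],[-3.22,-2.07,9.1,0,62],[-3.22,-2.07,9.1,0,20],[-3.22,-2.07,9.1,0,20],[-3.22,-2.07,9.1,0,20]]
  squeeze: 50

```text
t: 2.2
tool_pos: [566.9, 249.9, 180.6]
ee_rot: [[-0.992, -0.124, 0.005], [-0.124, 0.992, 0.002], [-0.005, 0.002, -1.0]]
ft_force: [0.3, -0.4, -1.1]
opening: 0.382
```

```bash
python3 - <<'E'
from h import *
st()
W,im=shot('wrist','w2');shot('side','s2')
E
```

```text
t 2.2 tcp [566.9 249.9 180.6] q [ 19.  22.  85.   0.  73. -79.] F [ 0.3 -0.4 -1.1] op 0.382 tilt [0.0048 0.0023]
```

View pics/w2.png

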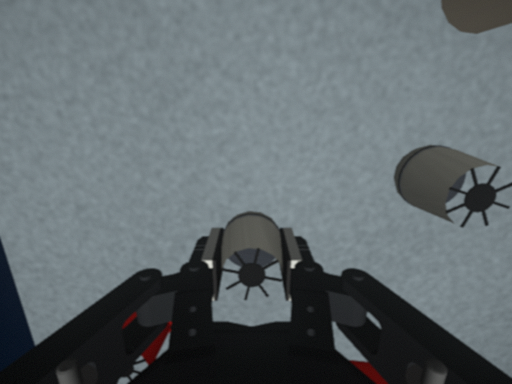

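Collet 2 is between the pads and centred (px 250,260). I'll lift it and carry it over the wood bay.

Emit:
apply_moves:
  steps:
    - [[0,0,-2,0,20],[0,0,-4.8,0,20],[0,0,-4.8,0,20],[1,-2.3,-4.8,0,20],[3.94,-9.13,-4.8,0,20],[3.94,-9.13,-4.8,0,20],[3.94,-9.13,-4.8,0,20],[3.94,-9.13,-4.8,0,20],[3.94,-9.13,-4.8,0,20],[3.94,-9.13,-4.8,0,20],[3.94,-9.13,-4.8,0,20],[3.94,-9.13,-4.8,0,20]]

```text
t: 3.3
tool_pos: [496.5, 10.0, 297.6]
ee_rot: [[-0.993, -0.122, 0.001], [-0.122, 0.993, 0.001], [-0.001, 0.0, -1.0]]
ft_force: [0.1, 0.6, -1.3]
opening: 0.378
```

```bash
python3 - <<'E'
from h import *
st()
W,im=shot('wrist','w3'); 
go([497,11,193],97)
h=hsv(im);H,Sa,V=h[...,0],h[...,1],h[...,2]
for c in blobs((H>8)&(H<22)&(Sa>80)&(V>60),800): print('wood',[np.round(plane(W,*p,14)[:2],1).tolist() for p in cv2.boxPoints(cv2.minAreaRect(c))],np.round(cen(c)))
E
```

```text
t 3.3 tcp [496.5  10.  297.6] q [  -5.    1.   95.    0.   84. -102.] F [ 0.1  0.6 -1.3] op 0.378 tilt [0.0009 0.0005]
move [-0.01, 0.01, 4.18] turn 0.001 dist 105 rows 3 yaw0 97.1
wood [[416.2, -50.9], [403.1, 54.7], [545.4, 82.8], [560.8, -42.3]] [255. 158.]
```

View pics/w3.png

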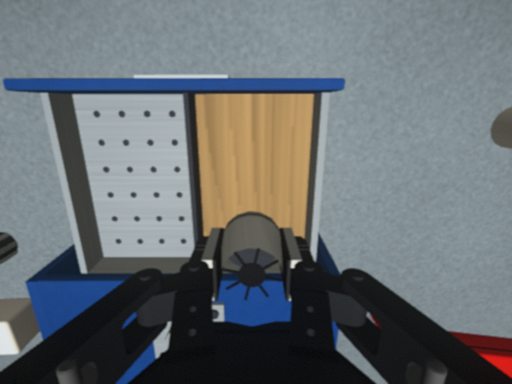

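The collet hangs upright in the grip at (251,260), centred over the wood bay (wood centroid at (255,158)). The corners of the wood floor in this view agree with the bay pose. I'll set it down.

Emit:
apply_moves:
  steps:
    - [[0,0,1.5,0,20],[0,0,3,0,20],[0,0,3.6,0,20],[0,0,3.9,0,20],[0,0,4.1,0,20],[0,0,4.1,0,20],[0,0,4.1,0,20],[0,0,4.1,0,55],[0,0,4.1,0,55],[0,0,4.1,0,55],[0,0,2.5,0,60],[0,0,-0.5,0,60]]

```text
t: 4.35
tool_pos: [495.4, 10.3, 274.4]
ee_rot: [[-0.992, -0.123, -0.008], [-0.123, 0.992, 0.001], [0.007, 0.002, -1.0]]
ft_force: [1.7, 0.5, -0.5]
opening: 0.698
```

```bash
python3 - <<'E'
from h import *
st()
W,im=shot('wrist','w4')
go([517.5,337.5,290],97)
E
```

```text
t 4.35 tcp [495.4  10.3 274.4] q [  -5.    2.   97.    0.   82. -102.] F [ 1.7  0.5 -0.5] op 0.698 tilt [-0.0075  0.0008]
move [-2.36, 12.91, -0.14] turn 0.001 dist 328 rows 8 yaw0 97.1
```

View pics/w4.png

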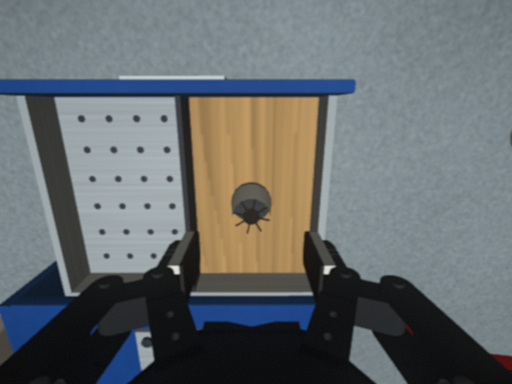

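Collet 2 stands upright in the wood bay at (251,205). Next is collet 1.

Emit:
apply_moves:
  steps:
    - [[-2.44,12.88,1.5,0,62],[-2.44,12.88,1.5,0,62],[-2.44,12.88,1.5,0,62],[-2.44,12.88,1.5,0,62],[-2.44,12.88,1.5,0,62],[-2.44,12.88,1.5,0,62],[-2.44,12.88,1.5,0,62],[-2.44,12.88,1.5,0,62],[-2.44,12.88,1.5,0,62],[-2.44,12.88,1.5,0,62],[-2.44,12.88,1.5,0,62],[-2.44,12.88,1.5,0,62]]

```text
t: 5.4
tool_pos: [517.8, 336.1, 239.4]
ee_rot: [[-0.993, -0.122, 0.001], [-0.122, 0.993, -0.0], [-0.001, -0.0, -1.0]]
ft_force: [-0.7, -0.3, 0.4]
opening: 0.724
```

```bash
python3 - <<'E'
from h import *
st()
W,im=shot('wrist','w5')
g=cv2.cvtColor(im,cv2.COLOR_RGB2GRAY)
for z in (0,42): print(proj(W,[517.5,337.5,z]))
h=hsv(im);print('bg',np.median(h[200:230,200:300],axis=(0,1)))
roi=g[150:300,190:320];m=(roi<75)
for c in blobs(m,60): print(cv2.boundingRect(c),cv2.contourArea(c),np.array(cen(c))+[190,150])
cv2.imwrite('pics/w5c.png',cv2.resize(im[90:330,130:380,::-1],(500,480)))
go([517.5,337.5,177.5],97)
E
```

```text
t 5.4 tcp [517.8 336.1 239.4] q [ 28.  18.  82.  -0.  80. -69.] F [-0.7 -0.3  0.4] op 0.724 tilt [ 0.0008 -0.0001]
(np.float64(253.48392206876383), np.float64(202.63718869516052))
(np.float64(253.98846522893987), np.float64(224.08185101352973))
bg [ 98.  30. 133.]
(50, 35, 42, 49) 778.0 [260.0638389  214.63067695]
(116, 83, 14, 67) 641.5 [313.43076124 260.1039231 ]
(0, 83, 10, 56) 351.5 [193.58558559 256.45756283]
move [0.01, 0.07, 2.48] turn -0.001 dist 62 rows 2 yaw0 97.0
```

View pics/w5c.png

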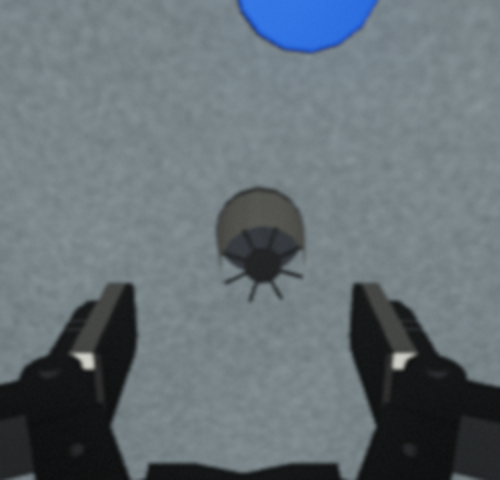

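Collet 1's top is at full-image px (262,222), about 5 mm toward +y of the estimate. I'll correct for that and grip.

Emit:
apply_moves:
  steps:
    - [[0,0.2,1,0,62],[0,0.2,2,0,62],[0,0.2,2.48,0,62],[0,0.2,2.48,0,62],[0,0.2,2.48,0,62],[0,0.2,2.48,0,20],[0,0.2,2.48,0,20],[0,0.2,2.48,0,20],[0,0.2,2.48,0,20],[0,0.2,1,0,20],[0,0.2,-0.6,0,20],[0,0.2,-2.2,0,20]]

```text
t: 6.45
tool_pos: [516.3, 342.0, 293.7]
ee_rot: [[-0.992, -0.123, -0.003], [-0.123, 0.992, -0.002], [0.003, -0.001, -1.0]]
ft_force: [0.9, 0.9, -1.1]
opening: 0.382
```

```bash
python3 - <<'E'
from h import *
st(); go([447.5,6,297],97)
E
```

```text
t 6.45 tcp [516.3 342.  293.7] q [ 28.  16.  78.   0.  86. -69.] F [ 0.9  0.9 -1.1] op 0.382 tilt [-0.0032 -0.0017]
move [4.39, -13.0, -0.1] turn 0.001 dist 343 rows 9 yaw0 97.1
```

Emit:
apply_moves:
  steps:
    - [[4.42,-13.0,0,0,20],[4.42,-13.0,0,0,20],[4.42,-13.0,0,0,20],[4.42,-13.0,0,0,20],[4.42,-13.0,0,0,20],[4.42,-13.0,0,0,20],[4.42,-13.0,0,0,20],[4.42,-13.0,0,0,20],[4.42,-13.0,0,0,20],[4.42,-13.0,0,0,20],[4.42,-13.0,0,0,20],[4.42,-13.0,0,0,20]]

```text
t: 7.45
tool_pos: [447.4, 7.0, 293.9]
ee_rot: [[-0.992, -0.124, 0.0], [-0.124, 0.992, 0.001], [-0.0, 0.001, -1.0]]
ft_force: [0.0, -0.0, -0.4]
opening: 0.38
```

```bash
python3 - <<'E'
from h import *
st(); go([447.5,6,195],97)
E
```

```text
t 7.45 tcp [447.4   7.  293.9] q [  -6.   -5.  102.    0.   84. -104.] F [ 0.  -0.  -0.4] op 0.38 tilt [0.0002 0.001 ]
move [0.0, -0.05, 3.95] turn 0.002 dist 99 rows 3 yaw0 97.1
```

Emit:
apply_moves:
  steps:
    - [[0,-0.05,1.5,0,20],[0,-0.05,3,0,20],[0,-0.05,3.6,0,20],[0,-0.05,3.95,0,20],[0,-0.05,3.95,0,20],[0,-0.05,3.95,0,20],[0,-0.05,3.95,0,20],[0,-0.05,3.95,0,55],[0,-0.05,3.95,0,55],[0,-0.05,3.95,0,55],[0,-0.05,2.5,0,60],[0,-0.05,1,0,70]]

```text
t: 8.45
tool_pos: [446.2, 4.9, 267.2]
ee_rot: [[-0.992, -0.123, -0.007], [-0.123, 0.992, 0.001], [0.007, 0.002, -1.0]]
ft_force: [0.3, 0.3, -0.1]
opening: 0.82
```

```bash
python3 - <<'E'
from h import *
st(); go([409,255,290],97)
E
```

```text
t 8.45 tcp [446.2   4.9 267.2] q [  -7.   -4.  104.    0.   81. -104.] F [ 0.3  0.3 -0.1] op 0.82 tilt [-0.007   0.0009]
move [0.25, 10.11, -0.89] turn 0.001 dist 254 rows 7 yaw0 97.0
```

Emit:
apply_moves:
  steps:
    - [[0.2,10.1,0,0,70],[0.2,10.1,0,0,70],[0.2,10.1,0,0,70],[0.2,10.1,0,0,70],[0.2,10.1,0,0,70],[0.2,10.1,0,0,70],[0.2,10.1,0,0,70],[0.2,10.1,0,0,70],[0.2,10.1,1.2,0,70],[0.2,10.1,2.4,0,70],[0.2,10.1,3.2,0,70],[0.2,10.1,3.55,0,70]]

```text
t: 9.45
tool_pos: [410.4, 252.7, 176.9]
ee_rot: [[-0.993, -0.121, -0.005], [-0.121, 0.993, -0.003], [0.006, -0.002, -1.0]]
ft_force: [-0.1, 0.1, 0.2]
opening: 0.816
```

Emit:
apply_moves:
  steps:
    - [[0,0,0,0,70],[0,0,0,0,25],[0,0,0,0,25],[0,0,0,0,25],[0,0,0,0,25],[0,0,-1.2,0,25],[0,0,-2.6,0,25],[0,0,-4.2,0,25],[0,0,-4.6,0,25],[0,0,-4.6,0,25],[0,0,-4.6,0,25]]
  squeeze: 40

```text
t: 10.37
tool_pos: [411.3, 254.8, 295.7]
ee_rot: [[-0.992, -0.123, 0.002], [-0.123, 0.992, 0.001], [-0.002, 0.001, -1.0]]
ft_force: [0.5, -0.5, -1.9]
opening: 0.481
```

```bash
python3 - <<'E'
from h import *
st(); shot('wrist','w6'); shot('side','s6')
# steel bay centre: wood centre -110 along cabinet y
ex=np.array([.9925,.122]);ey=np.array([-.122,.9925]);c=np.array([492,11.3])-110*ey;print('steel',c)
for a in (5,-50):
    p=c+a*ex;go([*p,297],97)
a=cv2.imread('pics/w6.png');b=cv2.imread('pics/s6.png');cv2.imwrite('pics/v6.png',cv2.resize(np.hstack([a,b]),(800,300)))
E
```

```text
t 10.37 tcp [411.3 254.8 295.7] q [ 25.  -1.  97.   0.  84. -72.] F [ 0.5 -0.5 -1.9] op 0.481 tilt [0.0017 0.0009]
steel [505.42  -97.875]
move [-2.23, -14.46, -0.15] turn 0.001 dist 366 rows 9 yaw0 97.1
move [-0.03, -14.45, -0.14] turn 0.001 dist 361 rows 9 yaw0 97.1
```

View pics/v6.png

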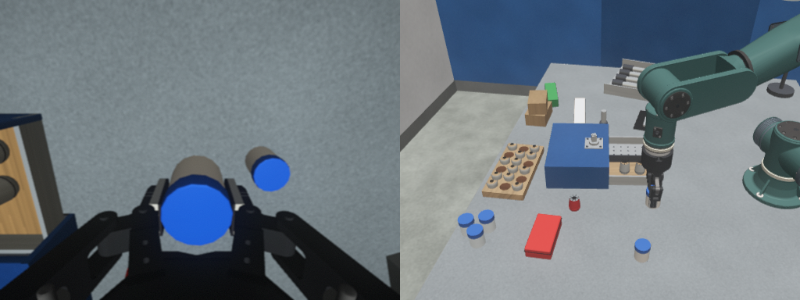

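Tub 1 is held upright and both collets are standing in the wood bay. I'll carry the tub to the inner part of the steel bay.

Emit:
apply_moves:
  steps:
    - [[-2.23,-14.45,0,0,25],[-2.23,-14.45,0,0,25],[-2.23,-14.45,0,0,25],[-2.23,-14.45,0,0,25],[-2.23,-14.45,0,0,25],[-2.23,-14.45,0,0,25],[-2.23,-14.45,0,0,25],[-2.23,-14.45,0,0,25],[-2.23,-14.45,0,0,25],[-2.23,-14.45,0,0,25],[-2.23,-14.45,0,0,25],[-2.23,-14.45,0,0,25]]

```text
t: 11.47
tool_pos: [510.5, -96.6, 292.9]
ee_rot: [[-0.992, -0.122, -0.004], [-0.122, 0.992, 0.002], [0.004, 0.003, -1.0]]
ft_force: [0.4, 0.8, -1.3]
opening: 0.484
```

```bash
python3 - <<'E'
from h import *
st(); go([510.5,-97.2,195],97)
E
```

```text
t 11.47 tcp [510.5 -96.6 292.9] q [ -17.    4.   92.    0.   84. -114.] F [ 0.4  0.8 -1.3] op 0.484 tilt [-0.0043  0.0021]
move [-0.01, -0.03, 3.91] turn 0.001 dist 98 rows 3 yaw0 97.0
```

Emit:
apply_moves:
  steps:
    - [[0,0,1.5,0,25],[0,0,3,0,25],[0,0,3.6,0,25],[0,0,3.9,0,25],[0,0,3.9,0,25],[0,0,3.9,0,25],[0,0,3.9,0,25],[0,0,3.9,0,62],[0,0,3.9,0,62],[0,0,3.9,0,62],[0,0,2.5,0,62],[0,0,1,0,70]]

```text
t: 12.47
tool_pos: [509.8, -96.5, 267.7]
ee_rot: [[-0.992, -0.123, -0.008], [-0.123, 0.992, 0.002], [0.007, 0.003, -1.0]]
ft_force: [1.2, -0.3, 1.9]
opening: 0.815
```

```bash
python3 - <<'E'
from h import *
st(); go([424,342,268],97)
E
```

```text
t 12.47 tcp [509.8 -96.5 267.7] q [ -17.    5.   94.    0.   81. -114.] F [ 1.2 -0.3  1.9] op 0.815 tilt [-0.0077  0.0025]
move [1.25, 17.83, 0.06] turn 0.001 dist 447 rows 11 yaw0 97.0
```

Emit:
apply_moves:
  steps:
    - [[1.25,17.85,0,0,70],[1.25,17.85,0,0,70],[1.25,17.85,0,0,70],[1.25,17.85,0,0,70],[1.25,17.85,0,0,70],[1.25,17.85,0,0,70],[1.25,17.85,0,0,70],[1.25,17.85,0,0,70],[1.25,17.85,0,0,70],[1.25,17.85,0,0,70],[1.25,17.85,0,0,70],[1.25,17.85,0,0,70]]

```text
t: 13.47
tool_pos: [423.7, 346.9, 270.4]
ee_rot: [[-0.992, -0.129, 0.0], [-0.129, 0.992, 0.004], [-0.001, 0.004, -1.0]]
ft_force: [0.8, -0.6, 0.4]
opening: 0.816
```

```bash
python3 - <<'E'
from h import *
st(); W,im=shot('wrist','w7');h=hsv(im);H,Sa,V=h[...,0],h[...,1],h[...,2]
for c in blobs((H>100)&(H<130)&(Sa>120)&(V>60),300):
    u,v=cen(c);print(cv2.contourArea(c),round(u),round(v),np.round(plane(W,u,v,50),1))
go([424,342,180],97)
T,im=shot('top','t7')
cv2.imwrite('pics/t7c.png',cv2.resize(im[150:280,190:400,::-1],(800,495),interpolation=cv2.INTER_CUBIC))
E
```

```text
t 13.47 tcp [423.7 346.9 270.4] q [ 33.   8.  90.   0.  81. -64.] F [ 0.8 -0.6  0.4] op 0.816 tilt [0.     0.0036]
2190.0 246 209 [422.1 342.9  50. ]
move [0.03, -0.11, 3.61] turn 0.006 dist 90 rows 3 yaw0 97.3
```

View pics/t7c.png

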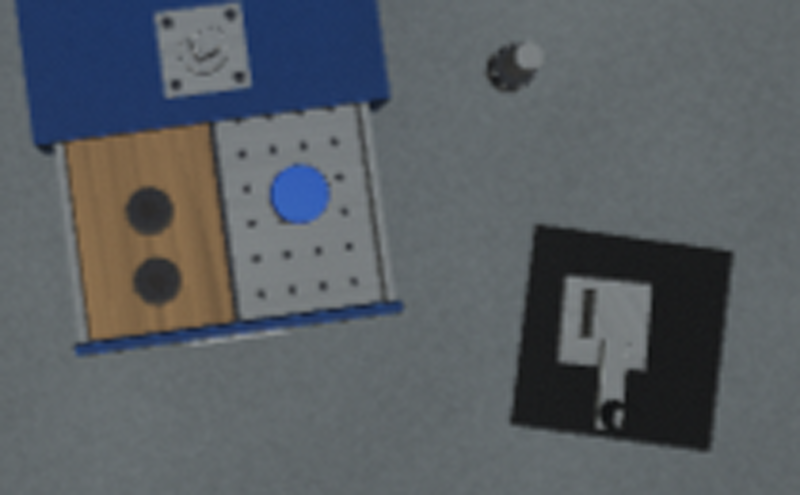

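The top crop shows two collets in the wood bay at (150,210) and (157,282), and tub 1 in the steel bay at (300,193). The crank is still on the mat. I'll pick tub 2.

Emit:
apply_moves:
  steps:
    - [[0,-0.1,1.4,0,70],[0,-0.1,2.8,0,70],[0,-0.1,3.6,0,70],[0,-0.1,3.6,0,70],[0,-0.1,3.6,0,25],[0,-0.1,3.6,0,25],[0,-0.1,3.6,0,25],[0,-0.1,3.6,0,25],[0,-0.1,2.4,0,25],[0,-0.1,0.8,0,25],[0,-0.1,-0.8,0,25],[0,-0.1,-1,0,25]]

```text
t: 14.57
tool_pos: [427.3, 340.8, 305.4]
ee_rot: [[-0.992, -0.123, 0.015], [-0.123, 0.992, 0.009], [-0.016, 0.008, -1.0]]
ft_force: [1.5, 0.3, 0.0]
opening: 0.486
```

```bash
python3 - <<'E'
from h import *
st(); go([505.4-49.6,-97.9-6.1,295],97)
E
```

```text
t 14.57 tcp [427.3 340.8 305.4] q [ 33.   7.  88.  -0.  84. -64.] F [1.5 0.3 0. ] op 0.486 tilt [0.015  0.0094]
move [1.06, -17.8, 0.27] turn 0.001 dist 446 rows 11 yaw0 97.1
```

Emit:
apply_moves:
  steps:
    - [[0.97,-17.88,0,0,25],[0.97,-17.88,0,0,25],[0.97,-17.88,0,0,25],[0.97,-17.88,0,0,25],[0.97,-17.88,0,0,25],[0.97,-17.88,0,0,25],[0.97,-17.88,0,0,25],[0.97,-17.88,0,0,25],[0.97,-17.88,0,0,25],[0.97,-17.88,0,0,25],[0.97,-17.88,0,0,25],[0.97,-17.88,0,0,25]]

```text
t: 15.57
tool_pos: [456.5, -111.9, 296.4]
ee_rot: [[-0.993, -0.116, 0.003], [-0.116, 0.993, -0.004], [-0.002, -0.005, -1.0]]
ft_force: [0.4, -0.1, -2.0]
opening: 0.482
```

Emit:
apply_moves:
  steps:
    - [[0.97,0,0,0,25]]

```text
t: 15.65
tool_pos: [434.2, -111.7, 296.2]
ee_rot: [[-0.993, -0.12, 0.004], [-0.12, 0.993, -0.0], [-0.004, -0.001, -1.0]]
ft_force: [-0.7, 0.7, -0.2]
opening: 0.483
```

```bash
python3 - <<'E'
from h import *
st(); go([455.8,-104,195.5],97)
E
```

```text
t 15.65 tcp [ 434.2 -111.7  296.2] q [ -22.   -5.  101.    0.   84. -119.] F [-0.7  0.7 -0.2] op 0.483 tilt [ 0.0044 -0.0004]
move [-0.88, 0.21, 4.03] turn -0.002 dist 103 rows 3 yaw0 96.9
```

Emit:
apply_moves:
  steps:
    - [[-0.95,0.2,0,0,25],[-0.95,0.2,0,0,25],[-0.95,0.2,0,0,25],[-0.95,0.2,0,0,25]]

```text
t: 15.98
tool_pos: [455.3, -101.6, 295.9]
ee_rot: [[-0.992, -0.124, 0.001], [-0.124, 0.992, -0.0], [-0.001, -0.001, -1.0]]
ft_force: [-0.3, 0.4, -1.1]
opening: 0.482
```

```bash
python3 - <<'E'
from h import *
st(); go([455.8,-104,195.5],97)
E
```

```text
t 15.98 tcp [ 455.3 -101.6  295.9] q [ -20.   -3.   99.   -0.   84. -117.] F [-0.3  0.4 -1.1] op 0.482 tilt [ 0.001  -0.0005]
move [-0.0, -0.09, 4.02] turn 0.002 dist 100 rows 3 yaw0 97.1
```

Emit:
apply_moves:
  steps:
    - [[0,-0.09,1.5,0,25],[0,-0.09,3,0,25],[0,-0.09,3.7,0,25],[0,-0.09,3.98,0,25],[0,-0.09,3.98,0,25],[0,-0.09,3.98,0,25],[0,-0.09,3.98,0,25],[0,-0.09,3.98,0,62],[0,-0.09,3.98,0,62],[0,-0.09,3.98,0,62],[0,-0.09,2.5,0,62],[0,-0.09,1,0,62]]

```text
t: 16.98
tool_pos: [454.4, -103.8, 268.2]
ee_rot: [[-0.992, -0.123, -0.007], [-0.123, 0.992, 0.003], [0.007, 0.003, -1.0]]
ft_force: [0.2, -0.4, 0.2]
opening: 0.729
```

```bash
python3 - <<'E'
from h import *
st(); go([400,-230,400])
T,im=shot('top','t8'); V=hsv(im)[...,2]
for c in blobs(V<40,600): print('dark',[np.round(plane(T,*p,4)[:2],1).tolist() for p in cv2.boxPoints(cv2.minAreaRect(c))])
cv2.imwrite('pics/t8c.png',cv2.resize(im[150:280,190:400,::-1],(800,495),interpolation=cv2.INTER_CUBIC))
E
```

```text
t 16.98 tcp [ 454.4 -103.8  268.2] q [ -20.   -2.  101.    0.   81. -117.] F [ 0.2 -0.4  0.2] op 0.729 tilt [-0.007   0.0026]
move [2.81, -4.72, -5.27] turn 0 dist 190 rows 5 yaw0 97.1
dark [[337.2, -257.6], [483.3, -279.4], [463.5, -425.6], [317.4, -402.7]]
dark [[83.9, 242.4], [81.6, 113.4], [11.7, 113.5], [14.2, 242.0]]
```

Emit:
apply_moves:
  steps:
    - [[0,0,-1.5,0,62],[3.87,-8.83,-4.48,0,62],[3.87,-8.83,-4.48,0,62],[3.87,-8.83,-4.48,0,62],[3.87,-8.83,-4.48,0,62],[3.87,-8.83,-4.48,0,62],[3.87,-8.83,-4.48,0,62],[3.87,-8.83,-4.48,0,62],[3.87,-8.83,-4.48,0,62],[3.87,-8.83,-4.48,0,62],[3.87,-8.83,-4.48,0,62]]

```text
t: 17.95
tool_pos: [387.0, -334.1, 381.4]
ee_rot: [[-0.992, -0.124, -0.001], [-0.124, 0.992, 0.002], [0.0, 0.002, -1.0]]
ft_force: [0.1, -0.1, -0.4]
opening: 0.726
```

```bash
python3 - <<'E'
from h import *
st()
W,im=shot('wrist','w9')
T,it=shot('top','t9')
cv2.imwrite('pics/v9.png',np.hstack([cv2.resize(im[:,:,::-1],(500,375)),cv2.resize(it[150:280,220:324,::-1],(300,375),interpolation=cv2.INTER_CUBIC)]))
E
```

```text
t 17.95 tcp [ 387.  -334.1  381.4] q [ -47.    0.   86.    0.   94. -144.] F [ 0.1 -0.1 -0.4] op 0.726 tilt [-0.0005  0.0015]
```

View pics/v9.png

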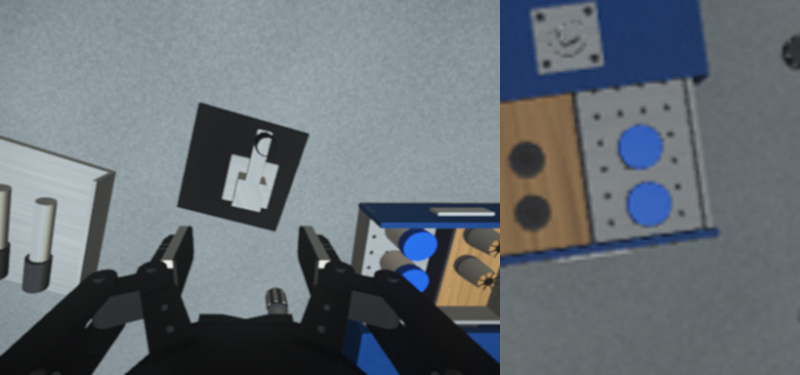

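All four parts stand in their bays: collets at (527,160) and (532,212), tubs at (640,147) and (649,205). The crank is on the mat, with the knob at wrist-view px (264,143). I'll go closer for an accurate crank pose.

```bash
python3 - <<'E'
from h import *
T=cam('top');st()
q=[(190+u*210/800,150+v*130/495) for u,v in [(565,275),(652,285),(648,370),(558,362)]]
P=np.array([plane(T,*p,11)[:2] for p in q]);print(np.round(P,1),P.mean(0),[round(float(np.linalg.norm(P[i]-P[i-1])),1) for i in range(4)])
print('ang',np.degrees(np.arctan2(*(P[2]-P[1])[::-1])),np.degrees(np.arctan2(*(P[3]-P[0])[::-1])))
im=cv2.imread('pics/w9.png')[:,:,::-1].copy();W=cam('wrist')
k=plane(T,190+612*210/800,150+412*130/495,90);print('knob',k)
go([P.mean(0)[0]-20,P.mean(0)[1],290],85)
E
```

```text
t 18.05 tcp [ 387.2 -333.9  381.5] q [ -47.    0.   86.    0.   94. -144.] F [-0.  -0.3  0.3] op 0.725 tilt [-0.0006  0.0012]
[[ 448.2 -296.8]
 [ 440.1 -361.4]
 [ 377.5 -356.7]
 [ 384.2 -290. ]] [ 412.50393283 -326.21701372] [64.4, 65.1, 62.8, 67.0]
ang 175.71399738812173 174.0019931708803
knob [ 353.39419683 -309.80698887   90.        ]
move [-0.25, 0.27, 3.66] turn 0.213 dist 92 rows 3 yaw0 97.2
```

Emit:
apply_moves:
  steps:
    - [[-0.25,0.27,2,0.213,62],[-0.25,0.27,3.6,0.213,62],[-0.25,0.27,3.6,0.213,62],[-0.25,0.27,3.6,0.213,62],[-0.25,0.27,3.6,0.213,62],[-0.25,0.27,3.6,0.213,62]]

```text
t: 18.55
tool_pos: [392.9, -328.2, 295.2]
ee_rot: [[-0.996, 0.088, 0.004], [0.088, 0.996, -0.004], [-0.004, -0.004, -1.0]]
ft_force: [0.7, 0.1, 0.6]
opening: 0.724
```

```bash
python3 - <<'E'
from h import *
st()
W,im=shot('wrist','w10')
g=im.max(2)
cv2.imwrite('pics/w10c.png',cv2.resize(im[60:310,120:400,::-1],(672,600),interpolation=cv2.INTER_CUBIC))
h=np.array([418.5,-326.7]);a=np.radians(175);ex=np.array([np.cos(a),np.sin(a)]);ey=np.array([-ex[1],ex[0]])
def pr(x,y,z): 
    u,v=proj(W,[*(h+x*ex+y*ey),z+4]);return round((u-120)*2.4),round((v-60)*2.4)
print('plate',[pr(x,y,7) for x,y in [(-26,-32),(38,-32),(38,32),(-26,32)]]);print('hubtop',[pr(x,y,44) for x,y in [(-18,-18),(18,-18),(18,18),(-18,18)]]);print('knobtop',pr(70,0,91))
E
```

```text
t 18.55 tcp [ 392.9 -328.2  295.2] q [ -46.    3.   93.   -0.   83. -131.] F [0.7 0.1 0.6] op 0.724 tilt [ 0.0036 -0.0038]
plate [(400, 415), (406, 273), (250, 273), (254, 414)]
hubtop [(376, 440), (379, 352), (280, 352), (281, 440)]
knobtop (334, 235)
```

View pics/w10c.png

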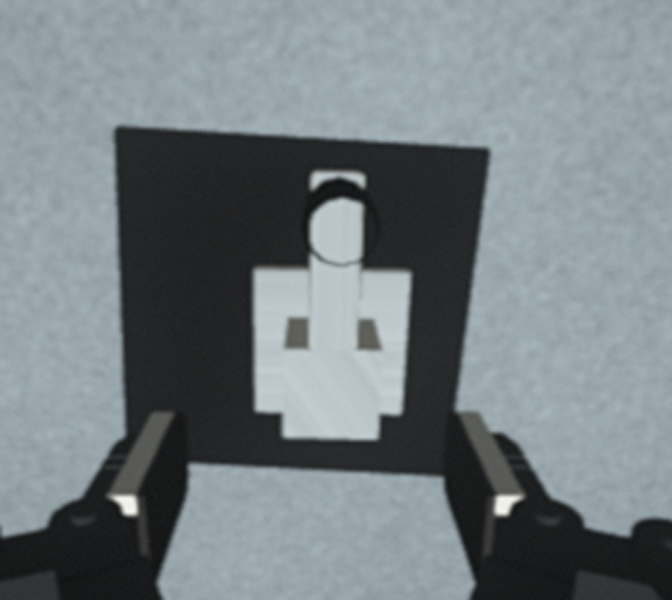

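The close view fits the predicted crank outline to within about 2 mm. The plate corners are at (252,267), (411,270), (404,414) and (256,411); the knob is at (341,230). Corrected hub is (417.8, −325.4) at angle about 174°. Now I'll work out the descent.

```bash
python3 - <<'E'
from h import *
st();go([417.8,-325.4,189.5],84.2)
E
```

```text
t 18.6 tcp [ 392.9 -328.4  295.5] q [ -46.    3.   93.    0.   83. -131.] F [0.2 0.1 0.6] op 0.727 tilt [ 0.0042 -0.0043]
move [-0.96, 0.22, 4.24] turn 0.013 dist 109 rows 3 yaw0 84.9
```

Emit:
apply_moves:
  steps:
    - [[-0.96,0.22,1.5,0.013,62],[-0.96,0.22,3,0.013,62],[-0.96,0.22,3.9,0.013,62],[-0.96,0.22,3.9,0.013,62],[-0.96,0.22,3.9,0.013,62],[-0.96,0.22,3.9,0.013,62],[-0.96,0.22,3.9,0.013,62]]

```text
t: 19.18
tool_pos: [417.5, -325.6, 198.2]
ee_rot: [[-0.995, 0.103, 0.005], [0.103, 0.995, -0.005], [-0.005, -0.004, -1.0]]
ft_force: [-0.4, -0.3, 0.1]
opening: 0.727
```

```bash
python3 - <<'E'
from h import *
st();go([417.8,-325.4,189.5],84.2)
W,im=shot('wrist','w11')
st()
E
```

```text
t 19.18 tcp [ 417.5 -325.6  198.2] q [ -44.   10.   97.    0.   72. -128.] F [-0.4 -0.3  0.1] op 0.727 tilt [ 0.0049 -0.0046]
move [-0.01, 0.01, 0.35] turn -0.002 dist 9 rows 1 yaw0 84.1
t 19.23 tcp [ 417.3 -325.5  197.9] q [ -44.   10.   97.    0.   72. -128.] F [0.3 0.2 0.1] op 0.723 tilt [ 0.0045 -0.0042]
```

View pics/w11.png

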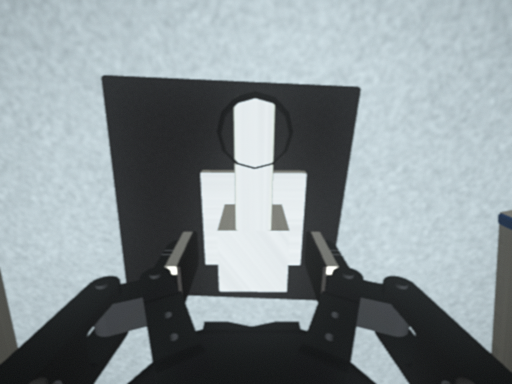

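The jaws straddle the hub symmetrically (hub px 218–288, pads at 180 and 325). I'll lower to grip height, clamp and lift.

Emit:
apply_moves:
  steps:
    - [[0,0,0.34,0,62],[0,0,0.34,0,62],[0,0,0.34,0,25],[0,0,0.34,0,25],[0,0,0.34,0,25],[0,0,0.34,0,25],[0,0,0.34,0,25]]
  squeeze: 110

```text
t: 19.82
tool_pos: [416.5, -324.6, 186.5]
ee_rot: [[-0.995, 0.103, 0.0], [0.103, 0.995, -0.001], [-0.0, -0.001, -1.0]]
ft_force: [-0.9, -0.3, 2.9]
opening: 0.407
```

```bash
python3 - <<'E'
from h import *
st();go([560,-110,390],112.4)
E
```

```text
t 19.82 tcp [ 416.5 -324.6  186.5] q [ -44.   11.   98.   -0.   71. -128.] F [-0.9 -0.3  2.9] op 0.407 tilt [ 0.0003 -0.0007]
move [-4.83, 9.12, -8.14] turn -0.494 dist 329 rows 8 yaw0 84.1
```

Emit:
apply_moves:
  steps:
    - [[0,0,-1,0,25],[0,0,-2.5,0,25],[0,0,-4.1,0,25],[0,0,-5.5,0,25],[-8.14,7.42,-6.2,-0.494,25],[-8.14,7.42,-6.2,-0.494,25],[-8.14,7.42,-6.2,-0.494,25],[-8.14,7.42,-6.2,-0.494,25],[-8.14,7.42,-6.2,-0.494,25],[-8.14,7.42,-6.2,-0.494,25],[-8.14,7.42,-6.2,-0.494,25],[-8.14,7.42,-6.2,-0.494,25]]

```text
t: 20.82
tool_pos: [641.3, -156.3, 338.5]
ee_rot: [[-0.922, -0.387, -0.0], [-0.387, 0.922, 0.004], [-0.001, 0.004, -1.0]]
ft_force: [-2.1, -0.0, -4.3]
opening: 0.409
```

```bash
python3 - <<'E'
from h import *
st()
W,im=shot('wrist','w12');np.savez('w12.npz',R=W[1],o=W[2])
print([np.round(proj(W,p)) for p in ([607,-33,126],[607,-33,102])])
go([539,80,340],112.4)
E
```

```text
t 20.82 tcp [ 641.3 -156.3  338.5] q [ -19.   20.   68.    0.   92. -131.] F [-2.1 -0.  -4.3] op 0.409 tilt [-0.0003  0.0042]
[array([418., 235.]), array([401., 222.])]
move [0.04, 10.34, -0.03] turn 0.005 dist 259 rows 7 yaw0 112.7
```

Emit:
apply_moves:
  steps:
    - [[0,10.3,0,0,25],[0,10.3,0,0,25],[0,10.3,0,0,25],[0,10.3,0,0,25],[0,10.3,0,0,25],[0,10.3,0,0,25],[0,10.3,0,0,25],[0,10.3,0,0,25],[0,10.3,0,0,25],[0,10.3,0,0,25]]

```text
t: 21.7
tool_pos: [539.8, 76.0, 340.5]
ee_rot: [[-0.925, -0.38, -0.001], [-0.38, 0.925, -0.001], [0.001, -0.001, -1.0]]
ft_force: [-0.3, -0.9, -4.0]
opening: 0.403
```

```bash
python3 - <<'E'
from h import *
st()
W,im=shot('wrist','w13');np.savez('w13.npz',R=W[1],o=W[2])
print([np.round(proj(W,p)) for p in ([607,-33,126],[607,-33,102])])
a=cv2.imread('pics/w12.png');t=cv2.imread('pics/top0.png');s=cv2.imread('pics/side0.png')
r=lambda x:cv2.resize(x,(400,300),interpolation=cv2.INTER_CUBIC)
# crops 100x75
cv2.imwrite('pics/v13.png',np.vstack([np.hstack([r(a[190:265,360:460]),r(cv2.cvtColor(im,cv2.COLOR_RGB2BGR)[190:265,40:140])]),np.hstack([r(t[144:181,219:269]),r(s[160:197,225:275])])]))
E
```

```text
t 21.7 tcp [539.8  76.  340.5] q [   2.    6.   85.   -0.   89. -110.] F [-0.3 -0.9 -4. ] op 0.403 tilt [-0.0009 -0.001 ]
[array([ 88., 240.]), array([104., 226.])]
```

View pics/v13.png

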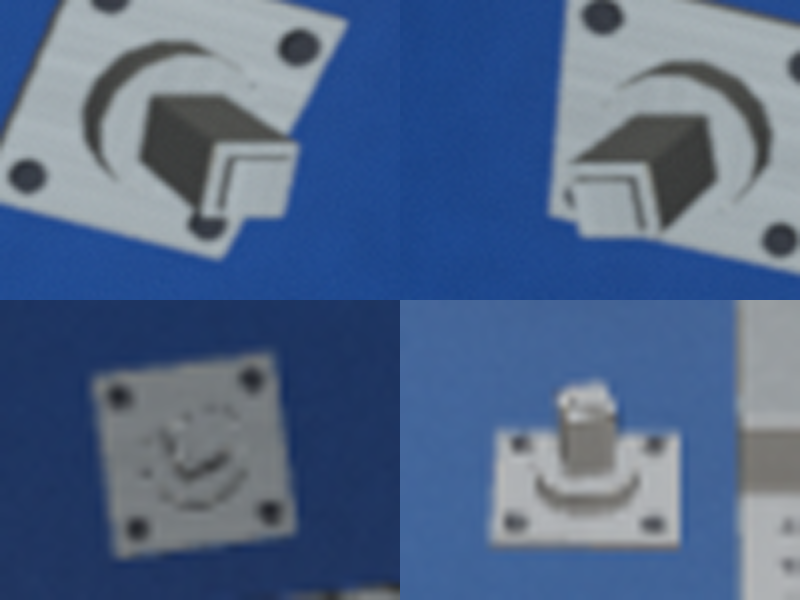

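Both wrist views show the square shaft top: centres at crop (250,180), full px (422.5,235), and crop (615,200), full px (93.8,240). I'll triangulate it and calibrate against the crank held in the same camera.

```bash
python3 - <<'E'
from h import *
c=bot.camera_info('wrist')
A=np.load('w12.npz');B=np.load('w13.npz')
WA=(c,A['R'],A['o']);WB=(c,B['R'],B['o'])
for n,pa,pb in [('top',(422.5,235),(93.75,240))]:
    oa,da=ray(WA,*pa);ob,db=ray(WB,*pb)
    s=np.linalg.lstsq(np.c_[da,-db],ob-oa,rcond=None)[0];print(n,'tri',oa+s[0]*da,ob+s[1]*db,'z126',plane(WA,*pa,126),plane(WB,*pb,126))
# shaft top edge directions
for W,ox,p,q in [(WA,360,(215,143),(300,143)),(WA,360,(200,218),(285,218)),(WA,360,(200,218),(215,143)),(WB,40,(168,163),(250,163)),(WB,40,(180,237),(262,237)),(WB,40,(250,163),(262,237))]:
    P=plane(W,ox+p[0]/4,190+p[1]/4,126);Q=plane(W,ox+q[0]/4,190+q[1]/4,126);d=Q-P;print('edge',round(np.linalg.norm(d),1),round(np.degrees(np.arctan2(d[1],d[0]))%90,1))
T=cam('top');print('top plate z93/99',plane(T,243.4,163.4,93),plane(T,243.4,163.4,99))
s=bot.read_state();R=np.array(s['ee_rot']);p=np.array(s['tool_pos'])
im=cv2.imread('pics/w13.png');g=im.max(2)
def pt(x,y,z): return proj(WB,p+R@np.array([x,y,182.5-z]))
print('pred hubtop',[np.round(pt(x,y,44),1) for x,y in [(-19.4,-18),(16.6,-18),(16.6,18),(-19.4,18)]],'plate',[np.round(pt(x,y,7),1) for x,y in [(36.6,-32),(36.6,32)]])
for v in range(150,300,10): print(v,' '.join(str(x) for x in g[v,190:316:3]))
E
```

```text
top tri [605.64005206 -28.96257443 125.1640489 ] [605.77245579 -28.90528494 125.23984713] z126 [605.47472708 -29.68651114 126.        ] [605.20380566 -28.59679635 126.        ]
edge 16.0 22.7
edge 16.4 22.7
edge 15.8 23.0
edge 15.6 22.4
edge 16.0 22.4
edge 15.9 21.2
top plate z93/99 [606.08378653 -30.34198223  93.        ] [605.26238365 -30.31082452  99.        ]
pred hubtop [array([214.9, 311.6]), array([211.8, 247. ]), array([291. , 247.2]), array([287.6, 311.7])] plate [array([194.7, 182.3]), array([308.1, 182.5])]
150 178 178 173 175 180 178 160 45 172 171 173 165 167 156 174 178 176 175 177 176 176 177 174 173 176 176 171 167 139 147 152 152 143 100 78 149 151 152 151 147 149 150
160 184 179 174 178 178 172 166 170 46 169 167 166 177 157 174 177 174 175 175 177 177 178 176 172 175 176 170 162 147 151 141 151 100 85 150 146 149 152 144 147 148 147
170 184 170 174 180 179 164 175 170 175 167 97 156 178 156 170 177 175 174 176 177 175 177 176 173 176 177 172 153 142 152 89 139 153 150 145 152 148 146 154 153 140 148
180 173 173 122 85 84 87 86 87 88 87 86 89 88 85 123 134 150 170 1
[... 1152 characters left out ...]
174 175 171 171 171 175 181 180 177 173 170 173 173 77 77 77 64 41 42 47 134
260 28 29 29 89 143 148 135 37 132 180 178 176 177 176 176 174 179 179 178 177 174 176 173 173 176 173 170 171 173 177 181 178 177 92 50 146 148 132 74 30 32 28
270 51 46 32 30 27 30 29 51 111 180 180 180 181 178 175 175 174 175 178 178 176 178 175 173 176 173 172 174 169 170 168 174 179 78 50 28 30 32 29 35 49 51
280 25 28 26 26 28 28 29 50 77 175 175 174 182 181 179 178 175 177 175 175 176 180 177 176 177 174 174 174 172 174 172 169 165 50 44 29 28 28 28 28 28 27
290 22 23 23 25 23 25 25 43 63 174 169 172 175 175 175 181 180 180 179 176 175 176 175 176 179 176 177 175 170 174 172 171 168 48 37 28 26 27 25 24 25 20
```

```bash
python3 - <<'E'
from h import *
im=cv2.imread('pics/w13.png');g=im.max(2).astype(int)
for u in (204,300): print(u,g[172:192,u])
for u in (222,226,280,276): print(u,g[238:258,u])
c=bot.camera_info('wrist');B=np.load('w13.npz');WB=(c,B['R'],B['o'])
s=bot.read_state();R=np.array(s['ee_rot']);p=np.array(s['tool_pos'])
for x in (34,35,36,37,38): print(x, proj(WB,p+R@np.array([x,-27,175.5]))[1], proj(WB,p+R@np.array([x-20,-12,138.5]))[1])
go([605.6,-29.3,320],112.4)
E
```

```text
204 [162 163 162 163 162 156 131  94  87 119 159 169 169 169 171 174 174 173
 174 171]
300 [146 145 145 149 152 143 115  90  94 130 164 173 173 173 173 174 175 175
 175 176]
222 [ 80  83  81  82  80  80  79 112 161 177 176 178 176 176 176 175 177 177
 177 178]
226 [ 83  82  82  84  83  82  84 115 165 181 179 177 176 177 176 176 177 176
 177 175]
280 [ 81  81  81  83  81  79  79 109 157 171 172 173 173 175 177 178 178 178
 178 179]
276 [ 81  81  80  82  81  80  83 114 162 180 179 177 179 178 178 181 181 180
 180 179]
34 186.69290924350855 252.11073193342912
35 185.0039940560384 250.17740998789262
36 183.30831038994893 248.23446953440626
37 181.60581747562125 246.28183861412663
38 179.896474215346 244.31944454862258
move [-0.84, -4.88, 0.82] turn -0.002 dist 126 rows 4 yaw0 112.3
```

Emit:
apply_moves:
  steps:
    - [[-0.82,-4.87,0,-0.002,25],[-0.82,-4.87,0,-0.002,25],[-0.82,-4.87,0,-0.002,25],[-0.82,-4.87,0,-0.002,25],[-0.82,-4.87,0.5,-0.002,25],[-0.82,-4.87,0.9,-0.002,25],[-0.82,-4.87,0.9,-0.002,25],[-0.82,-4.87,0.9,-0.002,25],[-0.82,-4.87,0.9,-0.002,25],[-0.82,-4.87,0.9,-0.002,25]]

```text
t: 22.58
tool_pos: [604.9, -26.7, 319.2]
ee_rot: [[-0.923, -0.384, 0.001], [-0.384, 0.923, -0.0], [-0.001, -0.0, -1.0]]
ft_force: [0.9, 0.3, -3.4]
opening: 0.407
```

```bash
python3 - <<'E'
from h import *
st();go([604.9,-29.6,284.5],112.4)
E
```

```text
t 22.58 tcp [604.9 -26.7 319.2] q [  -8.   14.   78.    0.   88. -120.] F [ 0.9  0.3 -3.4] op 0.407 tilt [ 0.0011 -0.    ]
move [0.05, -0.11, 1.39] turn 0.003 dist 35 rows 1 yaw0 112.6
```

Emit:
apply_moves:
  steps:
    - [[0.05,-0.11,0,0.003,25],[0.05,-0.11,0.1,0.003,25],[0.05,-0.11,0.2,0.003,25],[0.05,-0.11,0.3,0.003,25],[0.05,-0.11,0.3,0.003,25],[0.05,-0.11,0.3,0.003,25]]

```text
t: 23.08
tool_pos: [604.9, -30.4, 310.6]
ee_rot: [[-0.925, -0.38, -0.001], [-0.38, 0.925, 0.0], [0.001, 0.001, -1.0]]
ft_force: [-0.9, 0.6, -4.6]
opening: 0.405
```

```bash
python3 - <<'E'
from h import *
st();go([604.9,-29.6,284.5],112.4)
E
```

```text
t 23.08 tcp [604.9 -30.4 310.6] q [  -8.   14.   79.    0.   87. -121.] F [-0.9  0.6 -4.6] op 0.405 tilt [-0.0009  0.0002]
move [-0.01, 0.03, 1.05] turn -0.001 dist 26 rows 1 yaw0 112.4
```

Emit:
apply_moves:
  steps:
    - [[0,0.03,0.1,0,25],[0,0.03,0.2,0,25],[0,0.03,0.3,0,25],[0,0.03,0.4,0,25],[0,0.03,0.4,0,25],[0,0.03,0.4,0,25],[0,0.03,0.4,0,25]]

```text
t: 23.67
tool_pos: [604.7, -29.8, 301.1]
ee_rot: [[-0.925, -0.38, 0.0], [-0.38, 0.925, 0.0], [-0.0, 0.0, -1.0]]
ft_force: [-0.3, 0.6, -4.5]
opening: 0.407
```

```bash
python3 - <<'E'
from h import *
st();go([604.9,-29.6,284.5],112.4)
E
```

```text
t 23.67 tcp [604.7 -29.8 301.1] q [  -8.   14.   80.    0.   86. -121.] F [-0.3  0.6 -4.5] op 0.407 tilt [0.0001 0.0001]
move [-0.01, 0.01, 0.67] turn -0.001 dist 17 rows 1 yaw0 112.4
```

The socket is sliding over the shaft with no contact force (underside at about 118.6, below the shaft top at 126). Continuing down.

Emit:
apply_moves:
  steps:
    - [[0,0,0.15,0,25],[0,0,0.3,0,25],[0,0,0.45,0,25],[0,0,0.6,0,25],[0,0,0.66,0,25],[0,0,0.66,0,25],[0,0,0.66,0,25],[0,0,0.66,0,25]]

```text
t: 24.33
tool_pos: [604.7, -29.8, 284.6]
ee_rot: [[-0.925, -0.38, -0.0], [-0.38, 0.925, 0.0], [0.0, 0.0, -1.0]]
ft_force: [-1.1, -0.4, -2.0]
opening: 0.405
```

```bash
python3 - <<'E'
from h import *
st()
E
```

```text
t 24.33 tcp [604.7 -29.8 284.6] q [  -8.   15.   81.    0.   84. -121.] F [-1.1 -0.4 -2. ] op 0.405 tilt [-0.0002  0.0001]
```

Emit:
apply_moves:
  steps:
    - [[0,0,0.06,0,25],[0,0,0.06,0,25],[0,0,0.06,0,60],[0,0,0.06,0,60],[0,0,0.06,0,60],[0,0,-1.2,0,60],[0,0,-2.4,0,60],[0,0,-3.65,0,60],[0,0,-3.65,0,60],[2.76,0,-3.65,0,60],[2.76,0,-3.65,0,60],[2.76,0,-3.65,0,60]]

```text
t: 25.33
tool_pos: [538.1, -57.2, 375.4]
ee_rot: [[-0.926, -0.378, -0.003], [-0.378, 0.926, -0.001], [0.003, 0.0, -1.0]]
ft_force: [-0.3, 0.2, 0.3]
opening: 0.706
```

```bash
python3 - <<'E'
from h import *
st(); go([540.9,-56,327],112.4)
T,it=shot('top','t14');S,im=shot('side','s14')
r=lambda x:cv2.resize(x[:,:,::-1],(400,300),interpolation=cv2.INTER_CUBIC)
cv2.imwrite('pics/v14.png',np.hstack([r(it[135:255,180:340]),r(im[120:240,190:350])]))
E
```

```text
t 25.33 tcp [538.1 -57.2 375.4] q [ -12.    4.   83.   -0.   93. -124.] F [-0.3  0.2  0.3] op 0.706 tilt [-0.0028 -0.0009]
move [-0.13, 0.0, 1.94] turn -0.003 dist 49 rows 2 yaw0 112.2
```

View pics/v14.png

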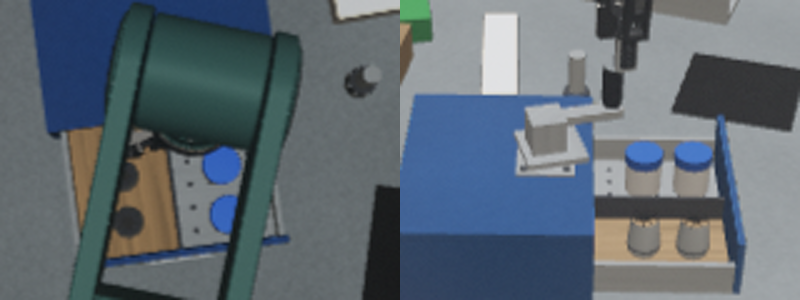

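The side view shows the crank level on the shaft collar, with the knob under the gripper. The tubs and collets are upright in their bays. I'll grip the knob.

Emit:
apply_moves:
  steps:
    - [[-0.1,0,0.9,0,55],[-0.1,0,1.9,0,55],[-0.1,0,1.9,0,55],[-0.1,0,1.9,0,55],[-0.1,0,1.9,0,10],[-0.1,0,1.9,0,10],[-0.1,0,1.9,0,10],[-0.1,0,1.9,0,10],[-0.1,0,1.9,0,10],[-0.1,0,1.9,0,10]]
  squeeze: 40

```text
t: 26.27
tool_pos: [543.4, -55.2, 329.9]
ee_rot: [[-0.925, -0.38, 0.003], [-0.38, 0.925, -0.001], [-0.002, -0.002, -1.0]]
ft_force: [-1.8, 0.5, 4.4]
opening: 0.242
```

```bash
cat >> h.py <<'E'
C0=np.array([605.6,-29.3])
def wind(n,step,lead=0,a0=None,r=70):
    "rows for n clockwise steps (deg) from the present knob angle, in the current tool axes"
    s=bot.read_state();R=np.array(s['ee_rot']);p=np.array(s['tool_pos'])
    d=p[:2]-C0;a=np.degrees(np.arctan2(d[1],d[0])) if a0 is None else a0
    print('angle',round(a,1),'r',round(np.hypot(*d),1),'F',np.round(s['ft_force'],1))
    b=C0+r*np.array([np.cos(np.radians(a)),np.sin(np.radians(a))])
    rows=[]
    for k in range(1,n+1):
        t=np.radians(a-k*step);q=C0+r*np.array([np.cos(t),np.sin(t)])-b
        v=R.T@np.array([q[0],q[1],0]);rows.append([round(v[0]/25,2),round(v[1]/25,2),0,0,10])
    print(rows)
E
python3 - <<'E'
from h import *
st(); wind(12,15)
E
```

```text
t 26.27 tcp [543.4 -55.2 329.9] q [ -12.    6.   86.   -0.   88. -124.] F [-1.8  0.5  4.4] op 0.242 tilt [ 0.0026 -0.0006]
angle -157.4 r 67.4 F [-1.8  0.5  4.4]
[[np.float64(-0.09), np.float64(0.73), 0, 0, 10], [np.float64(-0.37), np.float64(1.4), 0, 0, 10], [np.float64(-0.81), np.float64(1.98), 0, 0, 10], [np.float64(-1.39), np.float64(2.43), 0, 0, 10], [np.float64(-2.06), np.float64(2.71), 0, 0, 10], [np.float64(-2.79), np.float64(2.81), 0, 0, 10], [np.float64(-3.51), np.float64(2.72), 0, 0, 10], [np.float64(-4.19), np.float64(2.45), 0, 0, 10], [np.float64(-4.77), np.float64(2.0), 0, 0, 10], [np.float64(-5.22), np.float64(1.43), 0, 0, 10], [np.float64(-5.5), np.float64(0.75), 0, 0, 10], [np.float64(-5.6), np.float64(0.03), 0, 0, 10]]
```

Emit:
apply_moves:
  steps:
    - [[-0.09,0.73,0,0,10],[-0.37,1.4,0,0,10],[-0.82,1.98,0,0,10],[-1.4,2.42,0,0,10],[-2.08,2.7,0,0,10],[-2.8,2.8,0,0,10],[-3.52,2.7,0,0,10],[-4.2,2.42,0,0,10],[-4.78,1.98,0,0,10],[-5.22,1.4,0,0,10],[-5.51,0.73,0,0,10],[-5.6,0,0,0,10]]

```text
t: 27.27
tool_pos: [673.3, 0.5, 330.0]
ee_rot: [[-0.924, -0.383, 0.001], [-0.383, 0.924, 0.005], [-0.003, 0.005, -1.0]]
ft_force: [-3.4, 5.0, 5.8]
opening: 0.241
```

```bash
python3 - <<'E'
from h import *
st(); wind(1,15)
E
```

```text
t 27.27 tcp [6.733e+02 5.000e-01 3.300e+02] q [  -5.   22.   66.    0.   92. -117.] F [-3.4  5.   5.8] op 0.241 tilt [0.0006 0.0054]
angle 23.7 r 73.9 F [-3.4  5.   5.8]
[[np.float64(0.08), np.float64(-0.73), 0, 0, 10]]
```

Emit:
apply_moves:
  steps:
    - [[0.09,-0.73,0,0,10],[0.37,-1.4,0,0,10],[0.82,-1.98,0,0,10],[1.4,-2.42,0,0,10],[2.08,-2.7,0,0,10],[2.8,-2.8,0,0,10],[3.52,-2.7,0,0,10],[4.2,-2.42,0,0,10],[4.78,-1.98,0,0,10],[5.22,-1.4,0,0,10],[5.51,-0.73,0,0,10],[5.6,0,0,0,10]]

```text
t: 28.27
tool_pos: [543.4, -56.2, 330.1]
ee_rot: [[-0.926, -0.378, 0.007], [-0.379, 0.926, -0.004], [-0.005, -0.007, -1.0]]
ft_force: [5.5, -2.5, 0.8]
opening: 0.241
```

```bash
python3 - <<'E'
from h import *
st(); wind(1,15)
shot('side','s15'); C=cam('side')
# drawer front position along cabinet x from the blue front in side view vs start
a=cv2.imread('pics/s14.png');b=cv2.imread('pics/s15.png')
for n in('s14','s15'):
    h=hsv(cv2.imread(f'pics/{n}.png')[:,:,::-1].copy());m=(h[...,0]>100)&(h[...,0]<130)&(h[...,1]>110)&(h[...,2]>50);m[:130]=0
    print(n,[np.where(m[v])[0].max() for v in (185,200,215,225)])
E
```

```text
t 28.27 tcp [543.4 -56.2 330.1] q [ -12.    6.   86.   -0.   88. -124.] F [ 5.5 -2.5  0.8] op 0.241 tilt [ 0.0073 -0.0043]
angle -156.6 r 67.8 F [ 5.5 -2.5  0.8]
[[np.float64(-0.08), np.float64(0.73), 0, 0, 10]]
s14 [np.int64(321), np.int64(324), np.int64(327), np.int64(325)]
s15 [np.int64(305), np.int64(307), np.int64(309), np.int64(308)]
```

The drawer has moved in by about 45 mm (17 px) in one turn, as geared. Continuing.

Emit:
apply_moves:
  steps:
    - [[-0.09,0.73,0,0,10],[-0.37,1.4,0,0,10],[-0.82,1.98,0,0,10],[-1.4,2.42,0,0,10],[-2.08,2.7,0,0,10],[-2.8,2.8,0,0,10],[-3.52,2.7,0,0,10],[-4.2,2.42,0,0,10],[-4.78,1.98,0,0,10],[-5.22,1.4,0,0,10],[-5.51,0.73,0,0,10],[-5.6,0,0,0,10]]

```text
t: 29.32
tool_pos: [673.5, 0.3, 329.9]
ee_rot: [[-0.924, -0.384, 0.0], [-0.384, 0.923, 0.006], [-0.002, 0.005, -1.0]]
ft_force: [-4.1, 5.4, 6.0]
opening: 0.244
```

Emit:
apply_moves:
  steps:
    - [[0.09,-0.73,0,0,10],[0.37,-1.4,0,0,10],[0.82,-1.98,0,0,10],[1.4,-2.42,0,0,10],[2.08,-2.7,0,0,10],[2.8,-2.8,0,0,10],[3.52,-2.7,0,0,10],[4.2,-2.42,0,0,10],[4.78,-1.98,0,0,10],[5.22,-1.4,0,0,10],[5.51,-0.73,0,0,10],[5.6,0,0,0,10]]

```text
t: 30.32
tool_pos: [543.6, -56.5, 330.1]
ee_rot: [[-0.926, -0.379, 0.007], [-0.379, 0.926, -0.004], [-0.005, -0.006, -1.0]]
ft_force: [6.2, -3.5, 1.0]
opening: 0.24
```

```bash
python3 - <<'E'
from h import *
st(); wind(1,15)
E
```

```text
t 30.32 tcp [543.6 -56.5 330.1] q [ -12.    6.   86.   -0.   88. -124.] F [ 6.2 -3.5  1. ] op 0.24 tilt [ 0.0068 -0.0042]
angle -156.3 r 67.7 F [ 6.2 -3.5  1. ]
[[np.float64(-0.08), np.float64(0.73), 0, 0, 10]]
```

Emit:
apply_moves:
  steps:
    - [[-0.09,0.73,0,0,10],[-0.37,1.4,0,0,10],[-0.82,1.98,0,0,10],[-1.4,2.42,0,0,10],[-2.08,2.7,0,0,10],[-2.8,2.8,0,0,10],[-3.52,2.7,0,0,10],[-4.2,2.42,0,0,10],[-4.78,1.98,0,0,10],[-5.22,1.4,0,0,10],[-5.51,0.73,0,0,10],[-5.6,0,0,0,10]]

```text
t: 31.32
tool_pos: [673.5, 0.3, 329.9]
ee_rot: [[-0.923, -0.384, 0.0], [-0.384, 0.923, 0.006], [-0.002, 0.005, -1.0]]
ft_force: [-2.5, 5.8, 6.0]
opening: 0.243
```

Emit:
apply_moves:
  steps:
    - [[0.09,-0.73,0,0,10],[0.37,-1.4,0,0,10],[0.82,-1.98,0,0,10],[1.4,-2.42,0,0,10],[2.08,-2.7,0,0,10],[2.8,-2.8,0,0,10],[3.52,-2.7,0,0,10],[4.2,-2.42,0,0,10],[4.78,-1.98,0,0,10],[5.22,-1.4,0,0,10],[5.51,-0.73,0,0,10],[5.6,0,0,0,10]]

```text
t: 32.32
tool_pos: [543.6, -56.5, 330.1]
ee_rot: [[-0.926, -0.379, 0.007], [-0.379, 0.926, -0.004], [-0.005, -0.006, -1.0]]
ft_force: [5.9, -4.0, 1.2]
opening: 0.239
```

Emit:
apply_moves:
  steps:
    - [[-0.09,0.73,0,0,10],[-0.37,1.4,0,0,10],[-0.82,1.98,0,0,10],[-1.4,2.42,0,0,10],[-2.08,2.7,0,0,10],[-2.8,2.8,0,0,10],[-3.28,2.76,0,0,10],[-3.45,2.72,0,0,10],[-3.6,2.68,0,0,10],[-3.6,2.68,0,0,10],[-3.6,2.68,0,0,10]]

```text
t: 33.23
tool_pos: [600.9, 41.7, 330.0]
ee_rot: [[-0.924, -0.381, -0.001], [-0.381, 0.924, 0.002], [0.0, 0.002, -1.0]]
ft_force: [-4.4, 2.7, 7.4]
opening: 0.237
```

```bash
python3 - <<'E'
from h import *
st(); wind(1,15)
for n in('s15','s16'):
    if n=='s16': shot('side',n)
    h=hsv(cv2.imread(f'pics/{n}.png')[:,:,::-1].copy());m=(h[...,0]>100)&(h[...,0]<130)&(h[...,1]>110)&(h[...,2]>50);m[:130]=0
    print(n,[np.where(m[v])[0].max() for v in (185,200,215,225)])
s=cam('side');f=np.array([556.5,-37]);ex=np.array([.9925,.122]);ey=np.array([-.122,.9925])
for q in (0,10): print(q,proj(s,[*(f-(q+6)*ex+115*ey),40]))
E
```

```text
t 33.23 tcp [600.9  41.7 330. ] q [  -1.   13.   78.    0.   89. -114.] F [-4.4  2.7  7.4] op 0.237 tilt [-0.0009  0.0015]
angle 93.8 r 71.2 F [-4.4  2.7  7.4]
[[np.float64(-0.66), np.float64(-0.32), 0, 0, 10]]
s15 [np.int64(305), np.int64(307), np.int64(309), np.int64(308)]
s16 [np.int64(266), np.int64(266), np.int64(266), np.int64(266)]
0 (np.float64(269.7407056735758), np.float64(226.6977203048752))
10 (np.float64(273.7621053334737), np.float64(226.75313264957012))
```

Emit:
apply_moves:
  steps:
    - [[-0.14,-0.06,0,0,10],[-0.27,-0.12,0,0,10],[-0.27,-0.12,0,0,10],[-0.27,-0.12,0,0,10]]

```text
t: 33.62
tool_pos: [608.0, 41.9, 330.1]
ee_rot: [[-0.924, -0.382, -0.001], [-0.382, 0.924, 0.003], [-0.0, 0.003, -1.0]]
ft_force: [-3.4, 3.3, 7.6]
opening: 0.24
```

```bash
python3 - <<'E'
from h import *
st(); wind(1,15)
E
```

```text
t 33.62 tcp [608.   41.9 330.1] q [  -1.   14.   77.    0.   89. -114.] F [-3.4  3.3  7.6] op 0.24 tilt [-0.0011  0.0029]
angle 88.0 r 71.2 F [-3.4  3.3  7.6]
[[np.float64(-0.62), np.float64(-0.39), 0, 0, 10]]
```

Emit:
apply_moves:
  steps:
    - [[-0.12,-0.07,0,0,10],[-0.2,-0.12,0,0,10],[-0.2,-0.12,0,0,10],[-0.2,-0.12,0,0,10]]

```text
t: 33.95
tool_pos: [613.7, 41.5, 330.2]
ee_rot: [[-0.924, -0.382, -0.001], [-0.382, 0.924, 0.004], [-0.0, 0.004, -1.0]]
ft_force: [-5.2, 5.8, 8.6]
opening: 0.249
```

```bash
python3 - <<'E'
from h import *
st(); wind(1,15)
E
```

```text
t 33.95 tcp [613.7  41.5 330.2] q [  -1.   15.   76.    0.   90. -114.] F [-5.2  5.8  8.6] op 0.249 tilt [-0.0015  0.0041]
angle 83.5 r 71.2 F [-5.2  5.8  8.6]
[[np.float64(-0.59), np.float64(-0.43), 0, 0, 10]]
```

Emit:
apply_moves:
  steps:
    - [[0.25,0.14,0,0,10],[0.25,0.14,0,0,10],[0.25,0.14,0,0,55],[0.25,0.14,0,0,55],[0.25,0.14,0,0,55],[0.25,0.14,0,0,55],[0.25,0.14,-1,0,60],[0.25,0.14,-2,0,60],[0.25,0.14,-3,0,60],[0.25,0.14,-3,0,60],[0.25,0.14,-3,0,60]]

```text
t: 34.87
tool_pos: [607.3, 40.7, 405.3]
ee_rot: [[-0.925, -0.38, 0.004], [-0.38, 0.925, -0.0], [-0.004, -0.002, -1.0]]
ft_force: [0.2, -0.3, 0.1]
opening: 0.699
```

```bash
python3 - <<'E'
from h import *
st(); go([605.6,-29.3,405],0)
E
```

```text
t 34.87 tcp [607.3  40.7 405.3] q [  -1.   12.   70.    0.   97. -114.] F [ 0.2 -0.3  0.1] op 0.699 tilt [ 0.004  -0.0001]
move [1.13, -2.57, 0.01] turn -1.181 dist 70 rows 10 yaw0 112.3
```

Emit:
apply_moves:
  steps:
    - [[1.1,-2.5,0,0.12,60],[1.1,-2.5,0,0.24,60],[1.1,-2.5,0,0.36,60],[1.1,-2.5,0,0.48,60],[1.1,-2.5,0,0.6,60],[1.1,-2.5,0,0.72,60],[1.1,-2.5,0,0.84,60],[1.1,-2.5,0,0.96,60],[1.1,-2.5,0,1.08,60],[1.1,-2.5,0,1.2,60],[1.1,-2.5,0,1.32,60],[1.1,-2.5,0,1.44,60]]

```text
t: 35.87
tool_pos: [605.2, -27.5, 400.6]
ee_rot: [[-0.492, 0.87, -0.004], [0.87, 0.492, 0.001], [0.003, -0.003, -1.0]]
ft_force: [-0.6, -0.6, -0.7]
opening: 0.701
```

Emit:
apply_moves:
  steps:
    - [[0,0,0,0.12,60],[0,0,0,0.24,60],[0,0,0,0.36,60],[0,0,0,0.48,60],[0,0,0,0.52,60],[0,0,0,0.52,60],[0,0,0,0.52,60]]

```text
t: 36.45
tool_pos: [605.3, -27.5, 401.3]
ee_rot: [[-0.002, 1.0, -0.003], [1.0, 0.002, 0.001], [0.001, -0.003, -1.0]]
ft_force: [-0.3, -0.5, -0.7]
opening: 0.702
```

```bash
python3 - <<'E'
from h import *
st(); go([605.6,-29.3,290],0)
W,im=shot('wrist','w17');h=hsv(im)
m=(h[...,1]<40)&(h[...,2]>120);m[330:]=0
for a in (90,94):
  ex=np.array([np.cos(np.radians(a)),np.sin(np.radians(a))]);ey=np.array([-ex[1],ex[0]])
  pr=lambda x,y,z:np.round(proj(W,[*(C0+x*ex+y*ey),z+102]),1).tolist()
  print(a,'plate',[pr(x,y,7) for x,y in [(-26,-32),(38,-32),(38,32),(-26,32)]],'hub',[pr(x,y,44) for x,y in [(-18,-18),(-18,18)]],'arm',[pr(x,y,44) for x,y in[(60,-9),(60,9)]],'knob',pr(70,0,91))
for c in blobs(m,200): print(cv2.contourArea(c),cv2.boundingRect(c),cv2.approxPolyDP(c,3,True)[:,0].tolist())
T,it=shot('top','t17');S,si=shot('side','s17')
r=lambda x:cv2.resize(x[:,:,::-1],(400,300),interpolation=cv2.INTER_CUBIC)
cv2.imwrite('pics/v17.png',np.vstack([np.hstack([r(im),r(im[120:270,150:350])]),np.hstack([r(it[135:255,180:340]),r(si[120:240,190:350])])]))
E
```

```text
t 36.45 tcp [605.3 -27.5 401.3] q [-8. 12. 71.  0. 97. -8.] F [-0.3 -0.5 -0.7] op 0.702 tilt [-0.0033  0.0005]
move [-0.08, 0.03, 4.45] turn 0.002 dist 111 rows 3 yaw0 0.1
90 plate [[283.1, 209.4], [285.6, 148.7], [220.5, 148.4], [222.4, 209.1]] hub [[272.6, 216.2], [233.1, 216.0]] arm [[264.3, 128.9], [242.4, 128.8]] knob [253.7, 119.1]
94 plate [[284.8, 207.3], [282.9, 146.5], [218.0, 150.8], [224.3, 211.0]] hub [[273.9, 214.9], [234.6, 217.3]] arm [[259.2, 128.3], [237.4, 129.8]] knob [246.2, 119.4]
72959.0 (0, 0, 414, 331) [[0, 0], [0, 330], [40, 330], [102, 277], [119, 275], [125, 282], [142, 279], [187, 231], [198, 231], [201, 236], [202, 263], [189, 302], [198, 330], [206, 321], [243, 324], [240, 299], [247, 291], [254, 291], [261, 298], [257, 325], [297, 321], [302, 330], [308, 330], [316, 301], [295, 301], [292, 290], [296, 285], [308, 284], [307, 276], [224, 282], [186, 63], [398, 34], [397, 107], [413, 0]]
13778.0 (358, 109, 154, 222) [[511, 109], [485, 203], [392, 205], [391, 265], [358, 271], [362, 279], [379, 283], [383, 276], [395, 275], [420, 290], [437, 290], [460, 313], [458, 322], [465, 330], [511, 330]]
4112.0 (222, 134, 64, 84) [[263, 134], [243, 135], [242, 150], [222, 152], [226, 210], [235, 210], [237, 217], [273, 216], [275, 209], [284, 209], [285, 150], [265, 150]]
493.5 (242, 107, 22, 28) [[248, 107], [242, 112], [243, 130], [257, 134], [263, 129], [263, 112]]
```

Emit:
apply_moves:
  steps:
    - [[-0.04,0.05,1.5,0,60],[-0.04,0.05,3,0,60],[-0.04,0.05,4,0,60],[-0.04,0.05,4.5,0,60],[-0.04,0.05,4.6,0,60],[-0.04,0.05,4.6,0,60],[-0.04,0.05,4.6,0,60]]

```text
t: 37.18
tool_pos: [607.3, -28.5, 290.7]
ee_rot: [[-0.001, 1.0, 0.004], [1.0, 0.001, -0.0], [-0.0, 0.004, -1.0]]
ft_force: [-0.5, -0.0, -0.6]
opening: 0.703
```

```bash
python3 - <<'E'
from h import *
st(); go([606,-28.5,285],0)
E
```

```text
t 37.18 tcp [607.3 -28.5 290.7] q [-8. 15. 80.  0. 85. -8.] F [-0.5 -0.  -0.6] op 0.703 tilt [ 0.0038 -0.0005]
move [-0.0, -0.05, 0.23] turn 0.001 dist 6 rows 1 yaw0 0.1
```

Emit:
apply_moves:
  steps:
    - [[0,-0.03,0.2,0,60],[0,-0.03,0.2,0,60],[0,-0.03,0.2,0,25],[0,-0.03,0.2,0,25],[0,-0.03,0.2,0,25],[0,-0.03,0.2,0,25],[0,-0.03,0.2,0,25],[0,-0.03,0.2,-0.05,25],[0,-0.03,0.2,-0.11,25],[0,-0.03,0.2,-0.11,25],[0,-0.03,0.2,-0.11,25]]
  squeeze: 110

```text
t: 38.1
tool_pos: [606.2, -28.1, 284.6]
ee_rot: [[-0.11, 0.994, 0.003], [0.994, 0.11, 0.0], [0.0, 0.003, -1.0]]
ft_force: [-0.2, 1.8, 5.4]
opening: 0.408
```

```bash
python3 - <<'E'
from h import *
st(); print(bot.read_state()['wrist_torque'])
E
```

```text
t 38.1 tcp [606.2 -28.1 284.6] q [ -8.  15.  81.   0.  84. -14.] F [-0.2  1.8  5.4] op 0.408 tilt [0.0025 0.0005]
[0.19452421 0.11467888 0.06358852]
```

Gripped at hub width (0.408, the same as before). Lifting straight up.

Emit:
apply_moves:
  steps:
    - [[0,0,-0.3,0,25],[0,0,-0.6,0,25],[0,0,-0.9,0,25],[0,0,-1.2,0,25],[0,0,-1.6,0,25],[0,0,-2.2,0,25],[0,0,-2.8,0,25],[0,0,-2.8,0,25],[0,0,-2.8,0,25]]

```text
t: 38.85
tool_pos: [605.9, -28.5, 355.1]
ee_rot: [[-0.111, 0.994, 0.003], [0.994, 0.111, -0.001], [-0.001, 0.003, -1.0]]
ft_force: [-0.2, -0.1, -4.7]
opening: 0.405
```

```bash
python3 - <<'E'
from h import *
st()
ang=7; 
s=bot.read_state();R=np.array(s['ee_rot']);yaw=np.degrees(np.arctan2(R[1,1],R[0,1]));tx=R[:2,0]
# via above mat
go([400.3-5*tx[0],-341.3-5*tx[1],352],yaw)
go([500,-180,352],yaw)
E
```

```text
t 38.85 tcp [605.9 -28.5 355.1] q [ -8.  13.  75.  -0.  92. -14.] F [-0.2 -0.1 -4.7] op 0.405 tilt [ 0.0027 -0.0005]
move [-11.73, -9.56, 0.11] turn -0.0 dist 378 rows 10 yaw0 6.3
move [-5.56, -4.88, 0.12] turn -0.0 dist 185 rows 5 yaw0 6.3
```

Emit:
apply_moves:
  steps:
    - [[-11.73,-9.56,0,0,25],[-11.73,-9.56,0,0,25],[-11.73,-9.56,0,0,25],[-11.73,-9.56,0,0,25],[-11.73,-9.56,0,0,25],[-11.73,-9.56,0,0,25],[-11.73,-9.56,0,0,25],[-11.73,-9.56,0,0,25],[-11.73,-9.56,0,0,25],[-11.73,-9.56,0,0,25],[-11.73,-9.56,0,0,25],[-11.73,-9.56,0,0,25]]

```text
t: 39.85
tool_pos: [400.4, -346.2, 352.2]
ee_rot: [[-0.109, 0.994, -0.001], [0.994, 0.109, 0.003], [0.003, -0.001, -1.0]]
ft_force: [-0.6, 0.3, -4.3]
opening: 0.402
```

```bash
python3 - <<'E'
from h import *
st(); go([400.8,-346.2,188],6.3)
T,im=shot('top','t18');V=hsv(im)[...,2]
h=hsv(im);m=(h[...,0]>100)&(h[...,0]<130)&(h[...,1]>120)&(h[...,2]>60);m[:,:180]=0
for c in blobs(m,2000): print('cab',[np.round(plane(T,*p,90)[:2],1).tolist() for p in cv2.approxPolyDP(c,5,True)[:,0]])
E
```

```text
t 39.85 tcp [ 400.4 -346.2  352.2] q [-47.   3.  86.   0.  91. -53.] F [-0.6  0.3 -4.3] op 0.402 tilt [-0.0011  0.0026]
move [-0.02, 0.02, 6.57] turn -0.0 dist 164 rows 4 yaw0 6.3
cab [[766.0, -135.4], [737.4, 107.9], [542.1, 84.6], [571.8, -158.9]]
```

Emit:
apply_moves:
  steps:
    - [[0,0,1.5,0,25],[0,0,3,0,25],[0,0,4.5,0,25],[0,0,5.5,0,25],[0,0,6,0,25],[0,0,6.2,0,25],[0,0,6.3,0,25],[0,0,6.3,0,25],[0,0,6.3,0,25],[0,0,6.3,0,25]]

```text
t: 40.73
tool_pos: [401.6, -346.6, 197.8]
ee_rot: [[-0.111, 0.994, 0.003], [0.994, 0.111, -0.003], [-0.003, 0.002, -1.0]]
ft_force: [-0.3, 0.0, -4.0]
opening: 0.406
```

```bash
python3 - <<'E'
from h import *
st()
E
```

```text
t 40.73 tcp [ 401.6 -346.6  197.8] q [-47.  10.  97.   0.  72. -53.] F [-0.3  0.  -4. ] op 0.406 tilt [ 0.0026 -0.0026]
```

Emit:
apply_moves:
  steps:
    - [[0,0,0.15,0,25],[0,0,0.3,0,25],[0,0,0.38,0,25],[0,0,0.42,0,25],[0,0,0.42,0,25],[0,0,0.42,0,25],[0,0,0.42,0,25]]

```text
t: 41.32
tool_pos: [400.8, -346.4, 186.6]
ee_rot: [[-0.111, 0.994, 0.0], [0.994, 0.111, -0.0], [-0.0, 0.0, -1.0]]
ft_force: [-2.9, 2.3, 5.4]
opening: 0.404
```

```bash
python3 - <<'E'
from h import *
st()
E
```

```text
t 41.32 tcp [ 400.8 -346.4  186.6] q [-47.  11.  98.  -0.  71. -53.] F [-2.9  2.3  5.4] op 0.404 tilt [ 0.0003 -0.0004]
```

The crank has touched down on the mat (force went from −4 to +5.4 N). I'll release, lift and clear away.

Emit:
apply_moves:
  steps:
    - [[0,0,0,0,60],[0,0,0,0,60],[0,0,0,0,60],[0,0,0,0,60],[0,0,-1,0,60],[0,0,-2.2,0,60],[0,0,-3.6,0,60],[0,0,-5.2,0,60],[0,0,-6.8,0,60],[0,0,-8.4,0,60],[0,0,-8.4,0,60],[0,0,-8.4,0,60]]

```text
t: 42.32
tool_pos: [401.1, -346.6, 399.3]
ee_rot: [[-0.111, 0.994, 0.006], [0.994, 0.111, -0.006], [-0.007, 0.005, -1.0]]
ft_force: [-0.5, 0.3, -0.9]
opening: 0.703
```

Emit:
apply_moves:
  steps:
    - [[-4,-5,0,0,60],[-4,-5,0,0,60],[-4,-5,0,0,60],[-4,-5,0,0,60],[-4,-5,0,0,60],[-4,-5,0,0,60],[-4,-5,0,0,60],[-4,-5,0,0,60]]

```text
t: 42.98
tool_pos: [288.4, -458.8, 394.3]
ee_rot: [[-0.112, 0.994, -0.0], [0.994, 0.112, 0.002], [0.002, -0.0, -1.0]]
ft_force: [-0.1, 0.8, -0.6]
opening: 0.706
```

```bash
python3 - <<'E'
from h import *
st()
T,it=shot('top','t19');S,si=shot('side','s19')
r=lambda x:cv2.resize(x[:,:,::-1],(400,300),interpolation=cv2.INTER_CUBIC)
cv2.imwrite('pics/v19.png',np.vstack([np.hstack([r(it),r(si)]),np.hstack([r(it[110:245,190:370]),r(si[115:265,180:380])])]))
E
```

```text
t 42.98 tcp [ 288.4 -458.8  394.3] q [-64.   4.  81.   0.  95. -70.] F [-0.1  0.8 -0.6] op 0.706 tilt [-0.0004  0.0021]
```

View pics/v19.png

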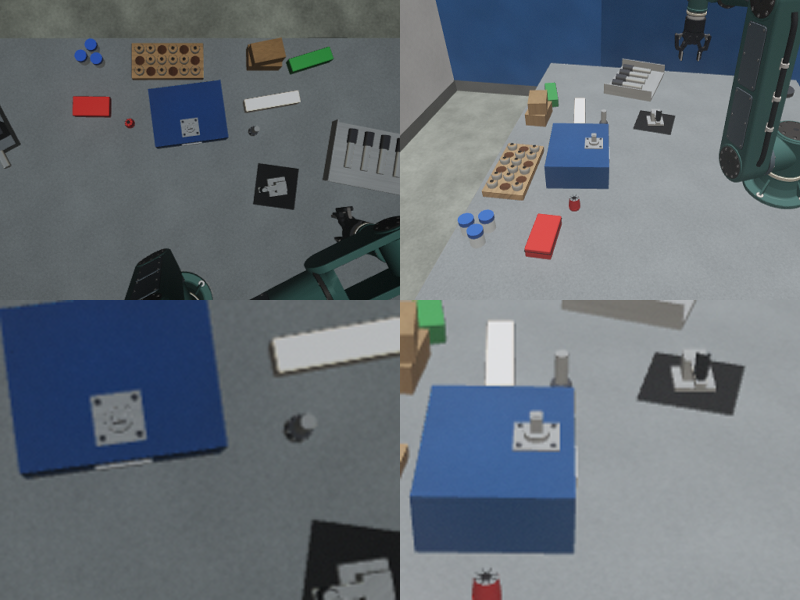

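The drawer is flush, with only its handle showing at (120,465) in the crop. The crank stands on the mat, and the cases, the end mill and the red look-alike have not moved. Handing in.

```bash
python3 -c "
from h import *
print(bot.finish_job()); st()"
```

```text
the job is handed in; nothing more can be done
None
the job is handed in; nothing more can be done
```

The job is done and handed in at about 43 s of the 210 s allowed; the hand-in itself reports no verdict.

- **Parts:** Both grey collets stand in the wood-floored bay and both blue-capped tubs stand in the steel bay. I left the red collet look-alike alone. I also left a cluster of three more blue-capped tubs, which is over 910 mm away and out of reach.
- **Winding:** I fitted the crank on the square shaft with no contact force on the way down. I then wound it clockwise about 3.3 turns, continuing past the socket play until the resistance rose slightly, from about 5 N to 8 N.
- **Crank:** It came off straight and was set back on its foot plate near the centre of the mat. I felt it touch the mat before releasing.
- **Last pictures:** The drawer is flush with the unit, with only its handle showing. The crank is upright on the mat, the two cases and the end mill are where they were, and the gripper is clear of everything.
- **Not seen:** With the drawer shut the parts inside can't be seen. They were last seen upright just before winding.
- **Readings:** The wrist and top cameras differed by 1 to 4 mm on some parts, and no check failed.

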